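# Unload the printing jig and tip the batch into the carton

### The job

Pluck every black card holder still standing in the pockets of the aluminium printing jig and lay it on the blue tray, which stays on its mat meanwhile. When the whole batch is on the tray, carry the tray level by its upright grip to the open carton and tip it over the carton, open edge first, so that all the holders slide off into it together. Then set the empty tray back flat and squarely on its black mat, leaving the carton standing upright and the ink can, the spatula and the red printing pad alone.

Things in the scene. Friction and masses are not known exactly. Their poses are not given: they have to be found in the camera images.
- tray: Blue plastic scoop tray, 200 mm (x) by 165 mm (y), 0.22 kg. Origin: centre of its underside, z up. Floor 5 mm thick; side walls at y = -80 and +80 mm, top 17 mm above the underside; back wall at x = -94 mm, 12 mm thick, 30 mm high, with an upright grip at its middle; the front (x = +100 mm) is open and has no rim. Starts on the mat, its front more or less towards the carton.
- tray_grip (a point): Where to hold the tray: 66 mm above its underside, in the middle of the upright grip at its back. The grip is a plate 12 mm thick (tray x), 60 mm wide (tray y), with its top 85 mm above the tray's underside. Fingers over it from above, closing along tray x, pass above holders lying on the tray (top 33 mm).
- tray_lip (a point): Middle of the tray's open front edge, on top of its floor: 194 mm ahead (tray x) of the grip and 61 mm below it.
- mat: Black rubber mat fixed to the table, 240 mm along its x, 205 mm along its y, 4 mm thick. Origin: centre of its underside. The tray belongs on it, long side along long side.
- jig: Fixed aluminium printing jig, 205 mm along its x, 170 mm along its y, 25 mm high. Origin: centre of its underside. Six pockets, 10 mm deep, 29 mm (x) by 63 mm (y), centred at x = -62, 0 or +62 mm, y = -40 or +40 mm; four to six of them hold a card holder, whose upper 18 mm stand out.
- carton: Open-topped shallow white cardboard carton, loose, 0.4 kg, outer size 250 mm along its x, 210 mm along its y, 85 mm high, walls and floor 4 mm. Origin: centre of its underside.
- holder_a: Black plastic card holder, a block 60 mm along its x, 26 mm along its y, 28 mm high with a shallow groove along its top and a small white print on one side, about 40 g. Origin: the middle of the block. If present, it starts in the jig's pocket at jig x = -62, y = +40 mm, its long side along jig y.
- holder_b: Black plastic card holder, a block 60 mm along its x, 26 mm along its y, 28 mm high with a shallow groove along its top and a small white print on one side, about 40 g. Origin: the middle of the block. If present, it starts in the jig's pocket at jig x = -62, y = -40 mm, its long side along jig y.
- holder_c: Black plastic card holder, a block 60 mm along its x, 26 mm along its y, 28 mm high with a shallow groove along its top and a small white print on one side, about 40 g. Origin: the middle of the block. If present, it starts in the jig's pocket at jig x = +0, y = +40 mm, its long side along jig y.
- holder_d: Black plastic card holder, a block 60 mm along its x, 26 mm along its y, 28 mm high with a shallow groove along its top and a small white print on one side, about 40 g. Origin: the middle of the block. If present, it starts in the jig's pocket at jig x = +0, y = -40 mm, its long side along jig y.
- holder_e: Black plastic card holder, a block 60 mm along its x, 26 mm along its y, 28 mm high with a shallow groove along its top and a small white print on one side, about 40 g. Origin: the middle of the block. If present, it starts in the jig's pocket at jig x = +62, y = +40 mm, its long side along jig y.
- holder_f: Black plastic card holder, a block 60 mm along its x, 26 mm along its y, 28 mm high with a shallow groove along its top and a small white print on one side, about 40 g. Origin: the middle of the block. If present, it starts in the jig's pocket at jig x = +62, y = -40 mm, its long side along jig y.
- ink_can: Bystander: closed round can, 70 mm across, 85 mm high. Origin: centre of its underside.
- ink_spatula: Bystander: ink spatula lying flat, 200 mm long along its x, handle to -x.
- ink_pad: Bystander: red rounded block 70 x 55 x 35 mm, the spare pad of the printer. Origin: centre of its underside.
There are look-alikes about, which are no part of the job. What is shaped like the holder_b but green is not meant.

How it is judged:
By the outcome, as a careful person would: the job done as asked, in the order asked, and still so for the second after the job is handed in, with the robot touching nothing.
Of holder_a, holder_b, holder_c, holder_d, holder_e, holder_f only 4 to 6 are there at a start; the rules pass over those that are not, and their reading is None.
At some moment in a run one of carton, tray may be knocked a few centimetres aside while the robot is not near it.
It also fails if it takes over 200 s, if anything falls off the work surface, if the arm or the gripper's body presses on something with over 40 N, if the wrist force passes 120 N, or if a joint passes its speed limit or range.

### The arm

A 6-joint arm with a two-finger parallel gripper is mounted at the origin on the work surface. World frame = base frame: x ahead of the robot, y to its left, z up, the work surface at z = 0. Lengths are in m, angles in rad, forces in N, time in s.
With the tool pointing down it reaches from about 0.25 to 0.775 m from the base axis. Payload 4 kg.
Tool frame: the origin (TCP) lies midway between the tips of the shut fingers; the grasp point (between the pads) lies robot.tcp_to_grasp behind it (robot.tcp_to_grasp is the distance from the TCP to the grasp point, in m); y points along the fingers, x is the direction in which the jaws open and shut, and the axes are right-handed (so a half turn about y gives the same grasp; the last joint's range is limited). The gripper opens to 94 mm and grips with 3 to 60 N. Pads are 16 mm wide; open, the fingers measure 119 mm over their backs; the gripper's body (75 mm by 177 mm) begins 78 mm behind the grasp point.
Start: joints at [-1.361, 0.087, 1.371, -0, 1.684, -0.103], TCP at [0.169, -0.523, 0.206] pointing down, gripper open.
Joint ranges: [-3.1, 3.1], [-0.76, 2.03], [0.27, 2.55], [-1.08, 4.22], [0.17, 2.65], [-2.57, 2.57]. Speed limits (rad/s): [2.79, 2.79, 3.14, 3.14, 3.14, 3.14].

### API

Orientations are given as [roll, pitch, yaw] about the fixed x, y, z axes, in that order (R = Rz(yaw) Ry(pitch) Rx(roll)).
In Python, from bench import robot gives the robot as it stands.
- The arm moves only by the tool arm_command, never from a script. Its argument "series" is text: rows parted by semicolons, each of 7 numbers parted by spaces: the turn, a rotation vector about the tool's x, y, z in rad, then the shift along the tool's x, y, z in m, then the finger opening in m, from 0 to 0.094. A call has 1 to 12 rows; each row shifts and turns the pose as measured when the row begins, along the tool's axes as they then stand; what a row does not reach is not made up. A row lasts 1/10 s, in which the tool goes at most 50 mm and 8.59 degrees, less where a joint would pass 70% of its speed; a pose out of reach is approached as far as the arm can. A call with a gripper value outside its range is refused whole. The fingers move at their own pace and stop on an object; the grip force is fixed at half the most. Time passes only in rows, so rows that do not move let the fingers close. It gives the time, the measured TCP pose, the force and the opening at its end, in the units of the state.
- robot.get_obs(): the state, without advancing time (a new reading comes with each control period).
- robot.snapshot(name): name is "side" or "top" or "wrist"; returns the picture (400x640x3 uint8, blue, green, red); there is no depth.
- robot.camera_params(name): a dict with "fx", "fy", "cx", "cy" (pixels), "distortion" ([k1, k2, p1, p2, k3] as OpenCV has them; the pictures are not rectified), "extrinsics" (4x4, takes a point from camera to world coordinates). Camera axes: x right, y up, looking along -z (the intrinsics and any distortion apply to the point x, -y, -z); pixel columns grow to the right and rows downward; lengths in m; the calibration is good to about 2 mm. A picture is of the moment at which its call begins: read the wrist's pose just before it. camera_params takes no time and is no camera call; for the wrist camera it gives the pose at the moment of the call.
- robot.close_job(): hands the job in, once; it reports no verdict.
Trained networks look in the newest picture that a camera, given by its name, has taken for a name from the list of things; names that differ only in an ending like _2 or _b are one class to them, and where a whole thing is asked for, a point or a joint stands for the part that bears it (a point fixed in the world has none). Each returns a list of dicts, best first, with "score" (0 to 1); they miss things now and then, are a little off and sometimes report something else, mostly with a low value. They report only what shows in the picture. A call takes as long as a camera call. They do not tell look-alikes from the thing itself.
- robot.spot_in(camera, target): "centre" ([x, y, z] in m, in the coordinates of the camera as it stood for that picture, good to about 4 mm: the middle of the surface that is visible of it).
The state is a dict: "time": time; "joint_positions": joint angles; "qvel": joint speeds; "joint_torque": joint torques, N m; "tool_pos": TCP position; "ee_rot": TCP orientation; "wrist_force": force on the tool from outside, world axes, zero at the start; "wrist_torque": the same for the moment, N m; "width": finger opening in m.
Only numpy, scipy, OpenCV 4.12 (cv2) and the standard library are available. Lean on these libraries where they do the work, as an engineer would, in place of code of your own. Each camera call takes 0.05 s, during which the arm holds its last target.

## Working session

There is one attempt and no reset: what is moved stays moved. The work goes in short steps, Python scripts to look and compute and a tool call to move; the robot and the scene stay as the last step left them, time stands still between calls to the robot, and variables do not carry over. Pictures are saved under pics/ and viewed, and the job is handed in when it is done.

Besides the shell and the picture viewer there is one more tool, called as name(argument=value, ...) on one line, values as JSON. arm_command: Moves the arm, as the interface text tells. Its arguments: {"type":"object","properties":{"series":{"type":"string"}},"required":["series"]}

```bash
ls; mkdir -p pics; python3 - <<'E'
from bench import robot
import cv2
o=robot.get_obs(); print(o)
print(robot.tcp_to_grasp)
for n in ("top","side"):
    cv2.imwrite(f"pics/{n}0.png",robot.snapshot(n)); print(n,robot.camera_params(n))
E
```

```text
pics
{'time': 0.0, 'joint_positions': array([-1.36108157e+00,  8.79430860e-02,  1.37223367e+00, -2.34947501e-06,
        1.68363697e+00, -1.03139205e-01]), 'qvel': array([-0.00025367, -0.00040183,  0.0002927 ,  0.00066731,  0.00105816,
       -0.00028855]), 'joint_torque': array([-3.37675829e-04, -3.40174198e+01, -3.02436054e+01,  7.16576516e-02,
        3.27017403e-02, -1.73045414e-04]), 'tool_pos': array([ 0.16913386, -0.52276173,  0.20432117]), 'ee_rot': array([-1.57056998,  0.00220951, -1.25794238]), 'wrist_force': array([ 0.08916583,  0.28506965, -0.21524292]), 'wrist_torque': array([ 0.01976697,  0.00268302, -0.01031327]), 'width': 0.09371521083782175}
0.0188
top {'fx': 461.665667811624, 'fy': 461.665667811624, 'cx': 316.2626722044124, 'cy': 197.64432955340868, 'distortion': array([-0.10749895,  0.        ,  0.        ,  0.        ,  0.        ]), 'extrinsics': array([[ 0.01216939,  0.99166229, -0.12828803,  0.44644754],
       [-0.99979456,  0.01414702,  0.01451552, -0.03825354],
       [ 0.01620938,  0.12808503,  0.99163072,  1.15484587],
       [ 0.        ,  0.        ,  0.        ,  1.        ]])}
side {'fx': 414.57515649444696, 'fy': 414.57515649444696, 'cx': 319.49514516225486, 'cy': 196.04625630536265, 'distortion': array([0.00413154, 0.        , 0.        , 0.        , 0.        ]), 'extrinsics': array([[-9.77426406e-01,  1.31600395e-01, -1.65284472e-01,
         4.04398173e-01],
       [-2.11274686e-01, -6.05883946e-01,  7.66986083e-01,
         7.22884245e-01],
       [ 7.92463006e-04,  7.84592875e-01,  6.20010800e-01,
         6.92498916e-01],
       [ 0.00000000e+00,  0.00000000e+00,  0.00000000e+00,
         1.00000000e+00]])}
```

View pics/top0.png

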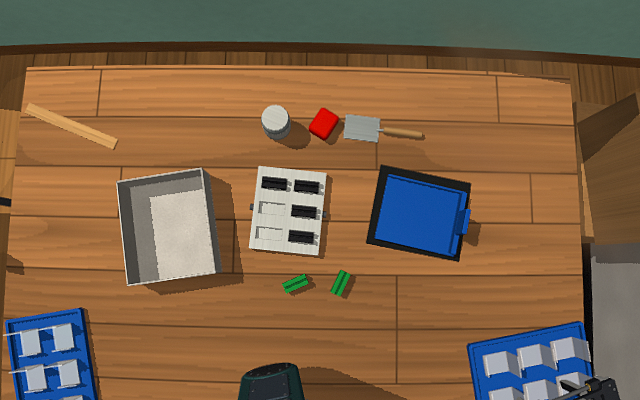

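View pics/side0.png

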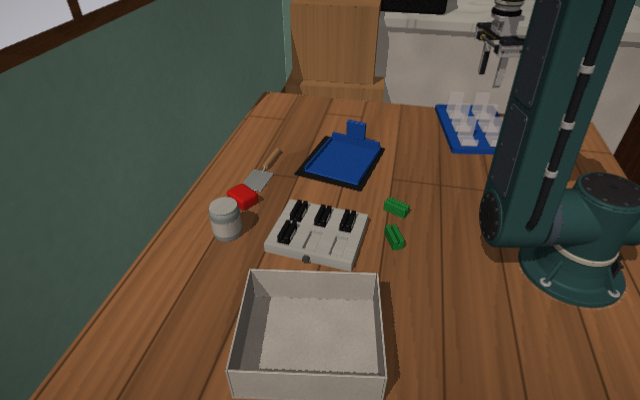

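Black holders stand in four pockets, at top-view (274,184), (307,187), (304,212) and (301,237). Two pockets are empty, at (270,208) and (268,233). The two green blocks at (295,284) and (341,282) are look-alikes and not part of the job. I'll enlarge to confirm and measure.

```bash
cat > h.py <<'E'
import numpy as np, cv2
from bench import robot
from scipy.spatial.transform import Rotation as R
def ray(cam,uv,P=None):
    P=P or robot.camera_params(cam)
    K=np.array([[P['fx'],0,P['cx']],[0,P['fy'],P['cy']],[0,0,1]])
    n=cv2.undistortPoints(np.array(uv,float).reshape(-1,1,2),K,P['distortion']).reshape(-1,2)
    d=np.c_[n[:,0],-n[:,1],-np.ones(len(n))]
    T=P['extrinsics']; return T[:3,3], d@T[:3,:3].T
def onz(cam,uv,z,P=None):
    c,d=ray(cam,uv,P); return c+d*((z-c[2])/d[:,2])[:,None]
def proj(cam,X,P=None):
    P=P or robot.camera_params(cam)
    K=np.array([[P['fx'],0,P['cx']],[0,P['fy'],P['cy']],[0,0,1]])
    T=np.linalg.inv(P['extrinsics']); X=np.atleast_2d(X)@T[:3,:3].T+T[:3,3]
    X=X*[1,-1,-1]
    return cv2.projectPoints(X,np.zeros(3),np.zeros(3),K,P['distortion'])[0].reshape(-1,2)
def spot(cam,t):
    P=robot.camera_params(cam); T=P['extrinsics']; out=[]
    for r in robot.spot_in(cam,t): out.append((round(r['score'],2),np.round(T[:3,:3]@np.array(r['centre'])+T[:3,3],4)))
    return out
def pose():
    o=robot.get_obs(); return o, np.array(o['tool_pos']), R.from_euler('xyz',o['ee_rot'])
def crop(im,x0,y0,x1,y1,s,name):
    cv2.imwrite(name,cv2.resize(im[y0:y1,x0:x1],None,fx=s,fy=s,interpolation=cv2.INTER_CUBIC))
E
python3 - <<'E'
from h import *
im=cv2.imread("pics/top0.png")
crop(im,240,155,340,265,5,"pics/c_jig.png")
crop(im,355,155,485,270,5,"pics/c_tray.png")
crop(im,105,155,245,295,4,"pics/c_carton.png")
robot.snapshot("top")
for t in ("tray","tray_grip","mat","jig","carton","holder_a"): print(t,spot("top",t))
o,p,r=pose(); print(r.as_matrix().round(3))
E
```

```text
tray [(0.84, array([ 0.5521, -0.3213,  0.0056]))]
tray_grip [(0.55, array([ 0.5494, -0.3173,  0.0083]))]
mat [(0.72, array([ 0.6124, -0.2865,  0.0077]))]
jig [(0.85, array([0.5567, 0.0269, 0.0299]))]
carton [(0.68, array([0.5162, 0.3167, 0.002 ])), (0.19, array([ 0.6145, -0.2849,  0.0074]))]
holder_a [(0.83, array([ 0.4976, -0.0212,  0.0425])), (0.81, array([ 0.6213, -0.0284,  0.0464])), (0.74, array([ 0.5583, -0.0227,  0.0406])), (0.71, array([ 0.3882, -0.1143,  0.0278])), (0.6, array([ 0.3873, -0.0069,  0.0263])), (0.56, array([0.6227, 0.0467, 0.0465]))]
[[ 0.308 -0.     0.951]
 [-0.951  0.     0.308]
 [-0.    -1.     0.   ]]
```

View pics/c_jig.png

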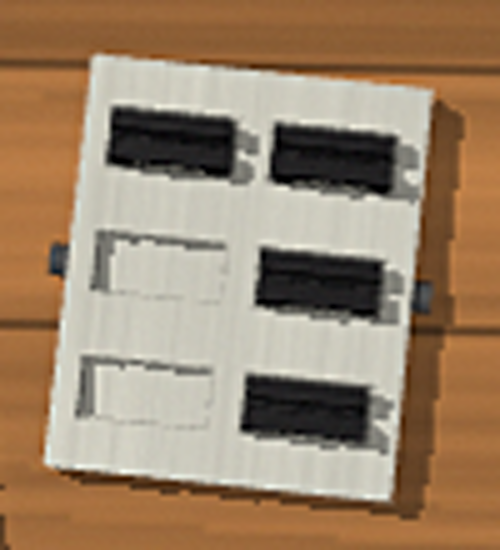

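View pics/c_tray.png

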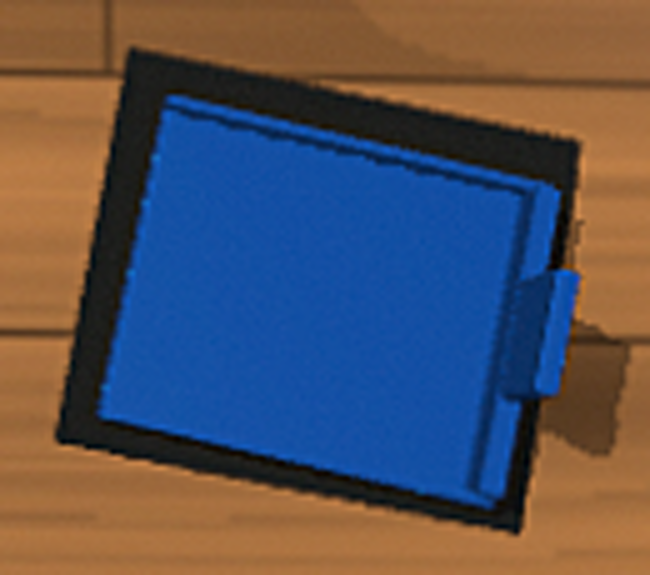

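View pics/c_carton.png

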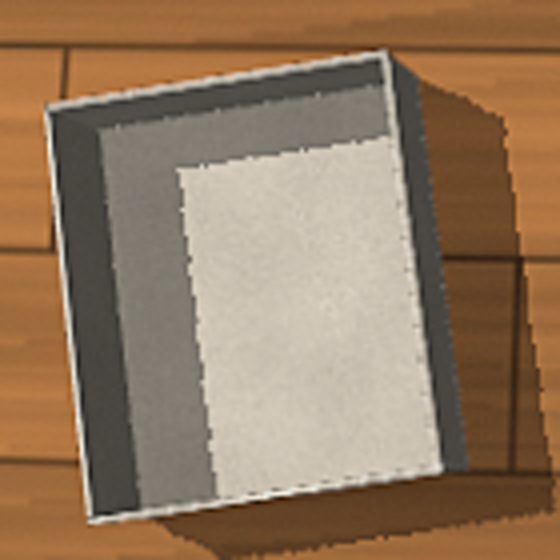

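```bash
cat >> h.py <<'E'
from scipy.optimize import least_squares
def rect(cam,uv,X,P=None,x0=(0.5,0,0)):
    """fit x,y,yaw of flat object: X body points (z incl. height above table), uv pixels"""
    P=P or robot.camera_params(cam); X=np.array(X,float); uv=np.array(uv,float)
    def f(v):
        c,s=np.cos(v[2]),np.sin(v[2])
        W=np.c_[v[0]+c*X[:,0]-s*X[:,1], v[1]+s*X[:,0]+c*X[:,1], X[:,2]]
        return (proj(cam,W,P)-uv).ravel()
    r=least_squares(f,x0); return r.x, np.abs(r.fun).max()
def box(a,b,z): return [[a,b,z],[a,-b,z],[-a,-b,z],[-a,b,z]]
E
python3 - <<'E'
from h import *
def px(l,x0,y0,s): return [[x0+a/s,y0+b/s] for a,b in l]
# jig: which image direction is which: image up=+x, left=+y => TL=(+x,+y) ...
uv=px([(92,55),(433,90),(390,500),(45,465)],240,155,5)
print("jig corners",onz("top",uv,.025).round(4).tolist())
W=onz("top",uv,.025)
print([np.linalg.norm(W[i]-W[i-1]).round(4) for i in range(4)])
print("jig",rect("top",uv,box(.1025,.085,.025)))
uv=px([(130,47),(580,143),(520,533),(58,440)],355,155,5); W=onz("top",uv,.004)
print("mat",[np.linalg.norm(W[i]-W[i-1]).round(4) for i in range(4)])
# mat x axis toward +y (image left): TL = (+x,-y) etc with yaw ~ +90deg
print("mat",rect("top",uv,[[.12,-.1025,.004],[-.12,-.1025,.004],[-.12,.1025,.004],[.12,.1025,.004]],x0=(.55,-.3,1.4)))
uv=px([(553,268),(580,272),(558,398),(533,393)],355,155,5); W=onz("top",uv,.089); print("grip",W.round(4).tolist())
X=[[-.088,-.03,.089],[-.1,-.03,.089],[-.1,.03,.089],[-.088,.03,.089]]
uv2=px([(162,95),(97,418),(560,185),(497,508)],355,155,5)
X2=[[.1,-.0825,.021],[.1,.0825,.021],[-.1,-.0825,.034],[-.1,.0825,.034]]
print("tray",rect("top",uv+uv2,X+X2,x0=(.55,-.3,1.4)), rect("top",uv2,X2,x0=(.55,-.3,1.4)))
uv=px([(45,105),(388,52),(443,468),(90,522)],105,155,4); W=onz("top",uv,.085)
print("carton",[np.linalg.norm(W[i]-W[i-1]).round(4) for i in range(4)])
print("carton",rect("top",uv,box(.125,.105,.085),x0=(.5,.3,0.1)))
E
```

```text
jig corners [[0.67, 0.0903, 0.025], [0.6548, -0.0797, 0.025], [0.452, -0.0607, 0.025], [0.4666, 0.1076, 0.025]]
[np.float64(0.2042), np.float64(0.1707), np.float64(0.2037), np.float64(0.169)]
jig (array([ 0.56085747,  0.01435063, -0.08866769]), np.float64(0.30814438146629186))
mat [np.float64(0.2035), np.float64(0.2377), np.float64(0.2023), np.float64(0.2381)]
mat (array([ 0.56058265, -0.31739733,  1.38308827]), np.float64(0.7557014752754867))
grip [[0.5633, -0.4067, 0.089], [0.5615, -0.4198, 0.089], [0.502, -0.4075, 0.089], [0.5042, -0.3955, 0.089]]
tray (array([ 0.55269174, -0.3148999 ,  1.35703498]), np.float64(0.8838122094281289)) (array([ 0.55269176, -0.3141981 ,  1.35509224]), np.float64(0.6837853463098327))
carton [np.float64(0.2477), np.float64(0.2087), np.float64(0.2461), np.float64(0.2091)]
carton (array([0.5129798, 0.2990808, 0.1699607]), np.float64(0.9489613507277852))
```

Four holders are present: b, d, f (jig y=-40) and e (+62,+40). The measured sizes match those given to within 4 mm. The tray is turned about 1.5° on its mat. Next I'll plan the picks.

```bash
cat >> h.py <<'E'
JIG=np.array([0.56086,0.01435,-0.08867]); TRAY=np.array([.5527,-.3149,1.357]); MAT=np.array([.5606,-.3174,1.383]); CARTON=np.array([.513,.2991,.170])
def b2w(o,x,y):
    c,s=np.cos(o[2]),np.sin(o[2]); return np.array([o[0]+c*x-s*y,o[1]+s*x+c*y])
def down(yaw): # tool R with y down, x at yaw
    x=np.array([np.cos(yaw),np.sin(yaw),0]); y=np.array([0,0,-1.]); return R.from_matrix(np.c_[x,y,np.cross(x,y)])
def plan(pos,yaw=None,Rt=None):
    o,p,r=pose(); Rt=Rt or down(yaw)
    print("now",p.round(4),"turn(tool)",(r.inv()*Rt).as_rotvec().round(4),"shift in target axes mm",(Rt.inv().apply(np.array(pos)-p)*1000).round(1),"in current axes",(r.inv().apply(np.array(pos)-p)*1000).round(1))
def st():
    o,p,r=pose(); print("t",round(o['time'],2),p.round(4),"yaw",np.degrees(np.arctan2(*r.as_matrix()[[1,0],0])).round(2),"w",round(o['width'],4),"F",np.round(o['wrist_force'],1),"q",np.round(o['joint_positions'],3))
E
python3 - <<'E'
from h import *
for n,x,y in (("b",-.062,-.04),("d",0,-.04),("f",.062,-.04),("e",.062,.04)): print(n,b2w(JIG,x,y).round(4))
for x in(-.05,.02):
    for y in(-.04,.04): print("tray",x,y,b2w(TRAY,x,y).round(4))
p=b2w(JIG,-.062,-.04); plan([p[0],p[1],.1],yaw=JIG[2])
E
```

```text
b [ 0.4956 -0.02  ]
d [ 0.5573 -0.0255]
f [ 0.6191 -0.031 ]
e [0.6262 0.0487]
tray -0.05 -0.04 [ 0.5812 -0.3722]
tray -0.05 0.04 [ 0.503  -0.3553]
tray 0.02 -0.04 [ 0.596  -0.3038]
tray 0.02 0.04 [ 0.5179 -0.2869]
now [ 0.1692 -0.5233  0.2054] turn(tool) [-1.0000e-04 -1.1693e+00 -1.0000e-04] shift in target axes mm [280.5 105.4 530.2] in current axes [-378.5  105.4  465.4]
```

arm_command(series="0 -0.146 0 0 0 0 0.05;0 -0.146 0 0 0 0 0.05;0 -0.146 0 0 0 0 0.05;0 -0.146 0 0 0 0 0.05;0 -0.146 0 0 0 0 0.05;0 -0.146 0 0 0 0 0.05;0 -0.146 0 0 0 0 0.05;0 -0.146 0 0 0 0 0.05;0 0 0 0.02 0 0.04 0.05;0 0 0 0.02 0 0.04 0.05;0 0 0 0.02 0 0.04 0.05;0 0 0 0.02 0 0.04 0.05")

```text
time: 1.65
tool_pos: [0.2578, -0.3676, 0.2037]
ee_rot: [-1.57, 0.001, -0.063]
wrist_force: [0.8, 0.8, 0.2]
width: 0.05
```

```bash
cat > p.py <<'E'
import sys
from h import *
st(); a=[float(v) for v in sys.argv[1:]]
plan(a[:3],yaw=a[3])
E
python3 p.py .4956 -.02 .1 -.0887
```

```text
t 1.65 [ 0.2578 -0.3676  0.2037] yaw -3.6 w 0.05 F [0.8 0.8 0.2] q [-1.085 -0.139  1.596 -0.     1.686 -1.023]
now [ 0.2578 -0.3676  0.2037] turn(tool) [-0.0005  0.0259 -0.0007] shift in target axes mm [206.1 103.7 367.3] in current axes [215.6 103.7 361.8]
```

arm_command(series="0 0.026 0 0.022 0 0.037 0.05;0 0 0 0.021 0 0.037 0.05;0 0 0 0.021 0 0.037 0.05;0 0 0 0.021 0 0.037 0.05;0 0 0 0.021 0.01 0.037 0.05;0 0 0 0.021 0.02 0.037 0.05;0 0 0 0.021 0.02 0.037 0.05;0 0 0 0.021 0.02 0.037 0.05;0 0 0 0.021 0.02 0.037 0.05;0 0 0 0.016 0.01 0.033 0.05;0 0 0 0 0 0 0.05")

```text
time: 2.75
tool_pos: [0.506, -0.0029, 0.1044]
ee_rot: [-1.577, -0.013, -0.086]
wrist_force: [-0.3, -0.8, 0.4]
width: 0.05
```

```bash
python3 p.py .4956 -.02 .1 -.0887
python3 - <<'E'
from h import *
im=robot.snapshot("wrist"); cv2.imwrite("pics/w1.png",im); print(robot.camera_params("wrist"))
E
```

```text
t 2.75 [ 0.506  -0.0029  0.1044] yaw -4.91 w 0.05 F [-0.3 -0.8  0.4] q [-0.114  0.023  1.641 -0.006  1.465 -0.027]
now [ 0.506  -0.0029  0.1044] turn(tool) [0.0061 0.0029 0.0127] shift in target axes mm [ -8.8   4.4 -18. ] in current axes [ -8.9   4.4 -17.9]
{'fx': 316.00980965656964, 'fy': 316.00980965656964, 'cx': 321.4346338333285, 'cy': 195.68464305609018, 'distortion': array([-0.05440891,  0.        ,  0.        ,  0.        ,  0.        ]), 'extrinsics': array([[ 0.99620269,  0.08624695,  0.01190255,  0.51062361],
       [-0.0862354 ,  0.95863274,  0.27126873,  0.07247931],
       [ 0.01198592, -0.27126505,  0.96243005,  0.28167486],
       [ 0.        ,  0.        ,  0.        ,  1.        ]])}
```

View pics/w1.png

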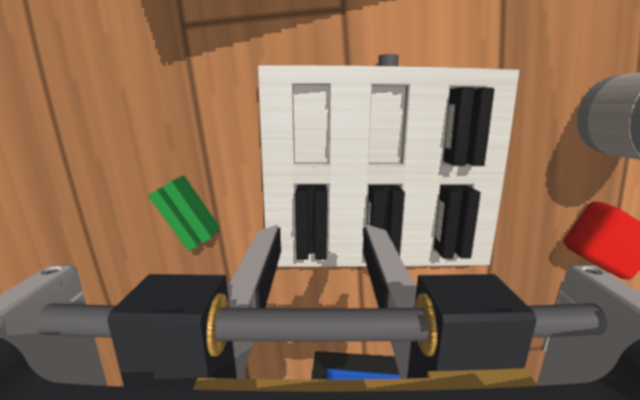

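```bash
python3 - <<'E'
from h import *
robot.snapshot("wrist"); im=robot.snapshot("wrist")
P=robot.camera_params("wrist"); np.save("P2.npy",P,allow_pickle=True); cv2.imwrite("pics/w2.png",im); st()
crop(im,240,40,540,290,2.6,"pics/w2c.png")
E
```

```text
t 2.9 [ 0.5055 -0.0068  0.1066] yaw -5.18 w 0.0501 F [ 0.3  0.2 -0.1] q [-0.12   0.018  1.641 -0.008  1.467 -0.029]
```

View pics/w2c.png

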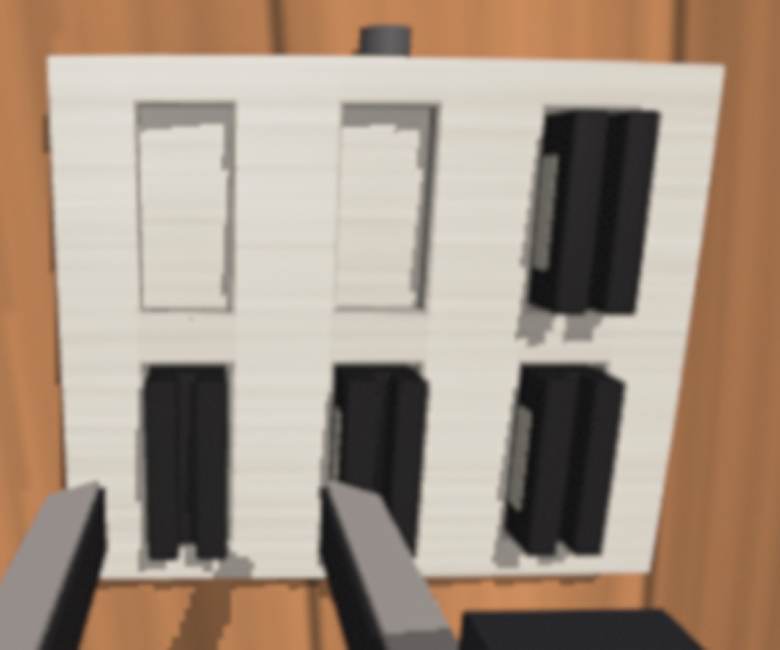

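The crop confirms black holders in pockets b, d, f (lower row) and e (upper right). a and c are empty.

```bash
python3 - <<'E'
from h import *
P=np.load("P2.npy",allow_pickle=True).item()
uv=[[240+(a+.5)/2.6-.5,40+(b+.5)/2.6-.5] for a,b in ((47,56),(724,66),(650,573))]
print(rect("wrist",uv,[[-.1025,.085,.025],[.1025,.085,.025],[.1025,-.085,.025]],P))
# holder b top face corners z=.043
uv=[[240+a/2.6,40+b/2.6] for a,b in ((146,378),(226,378),(228,558),(149,558))]
W=onz("wrist",uv,.043,P);print(W.round(4).tolist(),W.mean(0).round(4))
E
python3 p.py .4956 -.02 .1 -.0887
```

```text
(array([ 0.56295063,  0.01424321, -0.09007357]), np.float64(0.6998626270709565))
[[0.489, 0.0125, 0.043], [0.513, 0.0103, 0.043], [0.5086, -0.0491, 0.043], [0.4833, -0.0467, 0.043]] [ 0.4985 -0.0183  0.043 ]
t 2.9 [ 0.5055 -0.0068  0.1066] yaw -5.18 w 0.0501 F [ 0.3  0.2 -0.1] q [-0.12   0.018  1.641 -0.008  1.467 -0.029]
now [ 0.5055 -0.0068  0.1066] turn(tool) [ 0.0084 -0.0018  0.0154] shift in target axes mm [ -8.7   6.6 -14. ] in current axes [ -8.8   6.6 -13.9]
```

```bash
sed -i 's/^JIG=np.array(\[[^]]*\])/JIG=np.array([0.562,0.0143,-0.0895])/' h.py; python3 - <<'E'
from h import *
for n,x,y in (("b",-.062,-.04),("d",0,-.04),("f",.062,-.04),("e",.062,.04)): print(n,b2w(JIG,x,y).round(4))
E
python3 p.py .4967 -.02 .1 -.0895
```

```text
b [ 0.4967 -0.02  ]
d [ 0.5584 -0.0255]
f [ 0.6202 -0.0311]
e [0.6273 0.0486]
t 2.9 [ 0.5055 -0.0068  0.1066] yaw -5.18 w 0.0501 F [ 0.3  0.2 -0.1] q [-0.12   0.018  1.641 -0.008  1.467 -0.029]
now [ 0.5055 -0.0068  0.1066] turn(tool) [ 0.0084 -0.001   0.0154] shift in target axes mm [ -7.6   6.6 -13.9] in current axes [ -7.7   6.6 -13.8]
```

arm_command(series="0.008 -0.002 0.015 -0.007 0.007 -0.014 0.05;0 0 0 0 0 0 0.05;0 0 0 0 0 0 0.05")

```text
time: 3.2
tool_pos: [0.4976, -0.024, 0.1025]
ee_rot: [-1.572, -0.006, -0.094]
wrist_force: [1.1, -0.2, 0.2]
width: 0.05
```

```bash
python3 p.py .4967 -.02 .029 -.0895
```

```text
t 3.2 [ 0.4976 -0.024   0.1025] yaw -5.38 w 0.05 F [ 1.1 -0.2  0.2] q [-1.610e-01  1.200e-02  1.656e+00 -1.000e-03  1.469e+00 -6.700e-02]
now [ 0.4976 -0.024   0.1025] turn(tool) [ 0.0013 -0.0045  0.0055] shift in target axes mm [-1.2 73.5  3.9] in current axes [-1.6 73.5  4. ]
```

arm_command(series="0 -0.004 0.005 -0.001 0.02 0.004 0.05;0 0 0 0 0.02 0 0.05;0 0 0 0 0.01 0 0.05;0 0 0 0 0 0 0.05;0 0 0 0 0 0 0.05")

```text
time: 3.7
tool_pos: [0.5, -0.0226, 0.0566]
ee_rot: [-1.573, -0.012, -0.096]
wrist_force: [0.3, -0.7, 0.2]
width: 0.0498
```

```bash
python3 p.py .4967 -.02 .029 -.0895
```

```text
t 3.7 [ 0.5    -0.0226  0.0566] yaw -5.5 w 0.0498 F [ 0.3 -0.7  0.2] q [-1.580e-01  4.800e-02  1.714e+00 -1.000e-03  1.368e+00 -6.100e-02]
now [ 0.5    -0.0226  0.0566] turn(tool) [ 0.0019 -0.0065  0.0115] shift in target axes mm [-3.5 27.6  2.2] in current axes [-3.9 27.6  2.3]
```

arm_command(series="0.002 -0.006 0.011 -0.004 0.014 0.002 0.05;0 0 0 0 0.011 0 0.05;0 0 0 0 0 0 0.05;0 0 0 0 0 0 0.05")

```text
time: 4.1
tool_pos: [0.4975, -0.0202, 0.0315]
ee_rot: [-1.571, -0.003, -0.09]
wrist_force: [-0.3, -0.3, -0.1]
width: 0.0499
```

```bash
python3 p.py .4967 -.02 .029 -.0895
```

```text
t 4.1 [ 0.4975 -0.0202  0.0315] yaw -5.13 w 0.0499 F [-0.3 -0.3 -0.1] q [-0.155  0.073  1.741  0.     1.324 -0.065]
now [ 0.4975 -0.0202  0.0315] turn(tool) [-0.0001 -0.0001  0.0032] shift in target axes mm [-0.8  2.5  0.1] in current axes [-0.8  2.5  0.1]
```

arm_command(series="0 0 0.003 -0.001 0.0025 0 0.05;0 0 0 0 0 0 0.01;0 0 0 0 0 0 0.01;0 0 0 0 0 0 0.01;0 0 0 0 0 0 0.01;0 0 0 0 0 0 0.01;0 0 0 0 0 0 0.01;0 0 0 0 0 0 0.01")

```text
time: 4.9
tool_pos: [0.4971, -0.0201, 0.0296]
ee_rot: [-1.571, -0.002, -0.089]
wrist_force: [0.0, -1.1, -0.7]
width: 0.0257
```

```bash
python3 p.py .4967 -.02 .15 -.0895
```

```text
t 4.9 [ 0.4971 -0.0201  0.0296] yaw -5.12 w 0.0257 F [ 0.  -1.1 -0.7] q [-0.155  0.075  1.743  0.     1.322 -0.065]
now [ 0.4971 -0.0201  0.0296] turn(tool) [-0.      0.0001  0.0015] shift in target axes mm [-4.000e-01 -1.204e+02  1.000e-01] in current axes [-2.000e-01 -1.204e+02  1.000e-01]
```

arm_command(series="0 0 0 0 -0.005 0 0.01;0 0 0 0 -0.01 0 0.01;0 0 0 0 -0.02 0 0.01;0 0 0 0 -0.025 0 0.01;0 0 0 0 -0.02 0 0.01;0 0 0 0 -0.01 0 0.01;0 0 0 0 0 0 0.01;0 0 0 0 0 0 0.01")

```text
time: 5.7
tool_pos: [0.497, -0.0201, 0.1263]
ee_rot: [-1.571, -0.003, -0.089]
wrist_force: [-0.5, -0.5, -0.9]
width: 0.0258
```

```bash
python3 p.py .5812 -.3722 .1 -.2138
```

```text
t 5.7 [ 0.497  -0.0201  0.1263] yaw -5.13 w 0.0258 F [-0.5 -0.5 -0.9] q [-0.155 -0.003  1.622  0.     1.52  -0.065]
now [ 0.497  -0.0201  0.1263] turn(tool) [-1.000e-04  1.243e-01  2.900e-03] shift in target axes mm [ 157.    26.3 -326.2] in current axes [ 115.3   26.6 -343.1]
```

arm_command(series="0 0.124 0 0 0 0 0.01;0 0 0 0.007 0 -0.015 0.01;0 0 0 0.014 0 -0.03 0.01;0 0 0 0.018 0 -0.038 0.01;0 0 0 0.019 0 -0.04 0.01;0 0 0 0.019 0 -0.04 0.01;0 0 0 0.019 0 -0.04 0.01;0 0 0 0.019 0 -0.04 0.01;0 0 0 0.017 0 -0.034 0.01;0 0 0 0.012 0 -0.024 0.01;0 0 0 0.005 0 -0.01 0.01;0 0 0 0 0 0 0.01")

```text
time: 6.9
tool_pos: [0.57, -0.3635, 0.1036]
ee_rot: [-1.56, 0.026, -0.215]
wrist_force: [-0.7, 0.0, -0.7]
width: 0.0258
```

```bash
python3 p.py .5812 -.3722 .06 -.2138
```

```text
t 6.9 [ 0.57   -0.3635  0.1036] yaw -12.3 w 0.0258 F [-0.7  0.  -0.7] q [-6.510e-01  4.250e-01  1.159e+00 -1.000e-03  1.585e+00 -4.360e-01]
now [ 0.57   -0.3635  0.1036] turn(tool) [-0.0106 -0.0011 -0.0262] shift in target axes mm [12.8 43.6 -6.2] in current axes [13.9 43.2 -6.6]
```

arm_command(series="-0.011 -0.001 -0.026 0.014 0.015 -0.006 0.01;0 0 0 0 0.013 0 0.01;0 0 0 0 0 0 0.01;0 0 0 0 0 0 0.01")

```text
time: 7.3
tool_pos: [0.581, -0.3662, 0.0725]
ee_rot: [-1.567, 0.005, -0.21]
wrist_force: [0.4, -0.4, 0.7]
width: 0.0259
```

```bash
python3 p.py .5812 -.3722 .0255 -.2138; python3 - <<'E'
from h import *
im=robot.snapshot("top"); cv2.imwrite("pics/top1.png",im); crop(im,230,130,490,300,3,"pics/t1.png")
E
```

```text
t 7.3 [ 0.581  -0.3662  0.0725] yaw -12.04 w 0.0259 F [ 0.4 -0.4  0.7] q [-6.460e-01  4.490e-01  1.189e+00  1.000e-03  1.510e+00 -4.350e-01]
now [ 0.581  -0.3662  0.0725] turn(tool) [-0.004   0.0036 -0.0055] shift in target axes mm [ 1.5 47.  -5.8] in current axes [ 1.7 46.9 -6. ]
```

View pics/t1.png

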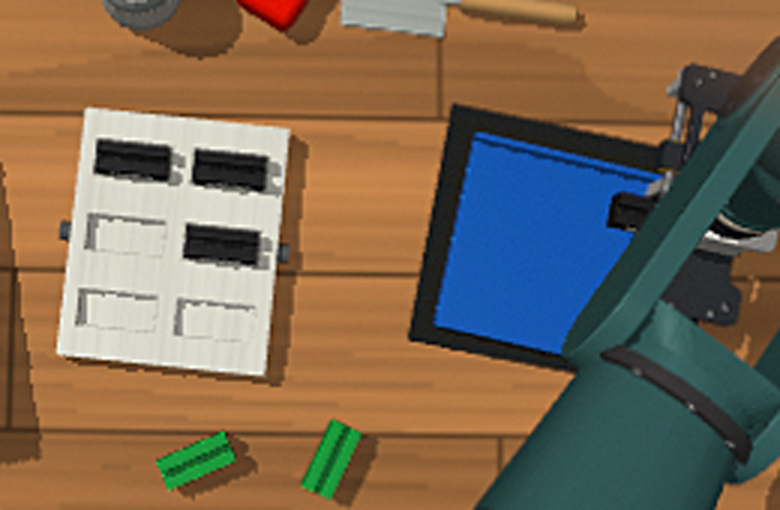

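The holder hangs in the fingers over the tray, at crop (630,212). The tray still sits at its old place on the mat. I'll lower it.

arm_command(series="-0.004 0.004 -0.005 0.002 0.015 -0.006 0.01;0 0 0 0 0.012 0 0.01;0 0 0 0 0.01 0 0.01;0 0 0 0 0.005 0 0.01;0 0 0 0 0 0 0.01;0 0 0 0 0 0 0.01")

```text
time: 7.95
tool_pos: [0.583, -0.3704, 0.0325]
ee_rot: [-1.572, -0.003, -0.211]
wrist_force: [0.1, 0.3, 0.2]
width: 0.0255
```

```bash
python3 p.py .5812 -.3722 .0245 -.2138
```

```text
t 7.95 [ 0.583  -0.3704  0.0325] yaw -12.11 w 0.0255 F [0.1 0.3 0.2] q [-6.480e-01  4.770e-01  1.232e+00  1.000e-03  1.430e+00 -4.370e-01]
now [ 0.583  -0.3704  0.0325] turn(tool) [0.0009 0.0025 0.0032] shift in target axes mm [-1.4  8.  -2.2] in current axes [-1.4  8.  -2.2]
```

arm_command(series="0.001 0.002 0.003 -0.001 0.004 -0.002 0.01;0 0 0 0 0.003 0 0.01;0 0 0 0 0.001 0 0.01;0 0 0 0 0 0 0.01;0 0 0 0 0 0 0.01")

```text
time: 8.45
tool_pos: [0.5822, -0.373, 0.0254]
ee_rot: [-1.572, -0.002, -0.214]
wrist_force: [-0.2, 0.4, 0.4]
width: 0.0258
```

```bash
python3 p.py .5812 -.3722 .0245 -.2138
```

```text
t 8.45 [ 0.5822 -0.373   0.0254] yaw -12.25 w 0.0258 F [-0.2  0.4  0.4] q [-0.652  0.484  1.236  0.     1.419 -0.438]
now [ 0.5822 -0.373   0.0254] turn(tool) [0.0009 0.0001 0.0023] shift in target axes mm [-1.2  0.9  0.6] in current axes [-1.2  0.9  0.6]
```

arm_command(series="0 0 0 0 0.0015 0 0.01;0 0 0 0 0 0 0.01;0 0 0 0 0 0 0.042;0 0 0 0 0 0 0.042;0 0 0 0 0 0 0.042;0 0 0 0 -0.01 0 0.042;0 0 0 0 -0.025 0 0.05;0 0 0 0 -0.025 0 0.05;0 0 0 0 -0.015 0 0.05;0 0 0 0 0 0 0.05;0 0 0 0 0 0 0.05")

```text
time: 9.55
tool_pos: [0.5824, -0.373, 0.1042]
ee_rot: [-1.572, -0.004, -0.214]
wrist_force: [-0.0, -0.3, -0.0]
width: 0.0501
```

```bash
python3 p.py .5584 -.0255 .1 -.0895
```

```text
t 9.55 [ 0.5824 -0.373   0.1042] yaw -12.24 w 0.0501 F [-0.  -0.3 -0. ] q [-0.652  0.434  1.145  0.     1.558 -0.438]
now [ 0.5824 -0.373   0.1042] turn(tool) [ 0.0019 -0.1241  0.0038] shift in target axes mm [-55.    4.2 344. ] in current axes [-97.1   3.3 334.5]
```

arm_command(series="0.002 -0.124 0.004 0 0 0 0.05;0 0 0 -0.002 0 0.017 0.05;0 0 0 -0.005 0 0.032 0.05;0 0 0 -0.006 0 0.04 0.05;0 0 0 -0.006 0 0.042 0.05;0 0 0 -0.006 0 0.042 0.05;0 0 0 -0.006 0 0.042 0.05;0 0 0 -0.006 0 0.042 0.05;0 0 0 -0.006 0 0.037 0.05;0 0 0 -0.005 0 0.026 0.05;0 0 0 -0.002 0 0.01 0.05;0 0 0 0 0 0 0.05")

```text
time: 10.75
tool_pos: [0.551, -0.0267, 0.0874]
ee_rot: [-1.563, 0.026, -0.088]
wrist_force: [0.0, 0.5, -0.1]
width: 0.0499
```

```bash
python3 p.py .5584 -.0255 .06 -.0895
```

```text
t 10.75 [ 0.551  -0.0267  0.0874] yaw -5.05 w 0.0499 F [ 0.   0.5 -0.1] q [-0.155  0.163  1.524  0.006  1.481 -0.067]
now [ 0.551  -0.0267  0.0874] turn(tool) [-0.0073  0.0013 -0.0257] shift in target axes mm [ 7.3 27.4  1.8] in current axes [ 8.  27.3  1.6]
```

arm_command(series="-0.007 0.001 -0.026 0.008 0.01 0.002 0.05;0 0 0 0 0.01 0 0.05;0 0 0 0 0.005 0 0.05;0 0 0 0 0 0 0.05;0 0 0 0 0 0 0.05")

```text
time: 11.25
tool_pos: [0.5584, -0.0306, 0.059]
ee_rot: [-1.573, 0.003, -0.094]
wrist_force: [0.7, -0.4, 0.6]
width: 0.05
```

```bash
python3 p.py .5584 -.0255 .029 -.0895
```

```text
t 11.25 [ 0.5584 -0.0306  0.059 ] yaw -5.39 w 0.05 F [ 0.7 -0.4  0.6] q [-0.155  0.184  1.558 -0.003  1.402 -0.06 ]
now [ 0.5584 -0.0306  0.059 ] turn(tool) [ 0.0024 -0.0046 -0.0031] shift in target axes mm [-0.5 30.   5.1] in current axes [-0.4 30.   5.2]
```

arm_command(series="0.002 -0.005 -0.003 0 0.01 0.005 0.05;0 0 0 0 0.012 0 0.05;0 0 0 0 0.004 0 0.05;0 0 0 0 0 0 0.05;0 0 0 0 0 0 0.05")

```text
time: 11.75
tool_pos: [0.559, -0.0262, 0.0308]
ee_rot: [-1.571, 0.0, -0.09]
wrist_force: [0.5, -0.6, -0.2]
width: 0.0501
```

```bash
python3 p.py .5584 -.0255 .029 -.0895
```

```text
t 11.75 [ 0.559  -0.0262  0.0308] yaw -5.15 w 0.0501 F [ 0.5 -0.6 -0.2] q [-0.148  0.207  1.591 -0.     1.344 -0.058]
now [ 0.559  -0.0262  0.0308] turn(tool) [ 0.0004 -0.0004 -0.    ] shift in target axes mm [-0.6  1.8  0.6] in current axes [-0.6  1.8  0.6]
```

arm_command(series="0 0 0 0 0.0015 0 0.05;0 0 0 0 0 0 0.01;0 0 0 0 0 0 0.01;0 0 0 0 0 0 0.01;0 0 0 0 0 0 0.01;0 0 0 0 0 0 0.01;0 0 0 0 -0.005 0 0.01;0 0 0 0 -0.015 0 0.01;0 0 0 0 -0.025 0 0.01;0 0 0 0 -0.025 0 0.01;0 0 0 0 -0.015 0 0.01;0 0 0 0 0 0 0.01")

```text
time: 12.95
tool_pos: [0.5587, -0.026, 0.1185]
ee_rot: [-1.571, 0.0, -0.09]
wrist_force: [0.9, -0.8, 0.1]
width: 0.026
```

```bash
python3 p.py .503 -.3553 .1 -.2138
```

```text
t 12.95 [ 0.5587 -0.026   0.1185] yaw -5.13 w 0.026 F [ 0.9 -0.8  0.1] q [-0.148  0.141  1.485 -0.     1.516 -0.058]
now [ 0.5587 -0.026   0.1185] turn(tool) [ 0.0004  0.1242 -0.0002] shift in target axes mm [  15.4   18.5 -333.6] in current axes [ -26.    18.7 -333. ]
```

arm_command(series="0 0.124 0 0 0 0 0.01;0 0 0 0.001 0 -0.015 0.01;0 0 0 0.001 0 -0.03 0.01;0 0 0 0.002 0 -0.038 0.01;0 0 0 0.002 0 -0.041 0.01;0 0 0 0.002 0 -0.041 0.01;0 0 0 0.002 0 -0.041 0.01;0 0 0 0.002 0 -0.041 0.01;0 0 0 0.001 0 -0.036 0.01;0 0 0 0.001 0 -0.024 0.01;0 0 0 0.001 0 -0.01 0.01;0 0 0 0 0 0 0.01")

```text
time: 14.15
tool_pos: [0.4967, -0.3573, 0.1068]
ee_rot: [-1.569, 0.017, -0.192]
wrist_force: [0.2, -0.1, 0.2]
width: 0.0257
```

```bash
python3 p.py .503 -.3553 .06 -.2138
```

```text
t 14.15 [ 0.4967 -0.3573  0.1068] yaw -10.98 w 0.0257 F [ 0.2 -0.1  0.2] q [-0.712  0.273  1.352 -0.007  1.532 -0.52 ]
now [ 0.4967 -0.3573  0.1068] turn(tool) [-0.0013  0.0222 -0.0167] shift in target axes mm [ 5.8 46.8  3.3] in current axes [ 6.6 46.7  3.1]
```

arm_command(series="-0.001 0.022 -0.017 0.006 0.015 0.003 0.01;0 0 0 0 0.018 0 0.01;0 0 0 0 0.01 0 0.01;0 0 0 0 0 0 0.01;0 0 0 0 0 0 0.01")

```text
time: 14.65
tool_pos: [0.5033, -0.3509, 0.0617]
ee_rot: [-1.567, 0.001, -0.207]
wrist_force: [-0.4, 0.3, -0.5]
width: 0.0254
```

```bash
python3 p.py .503 -.3553 .0245 -.2138
```

```text
t 14.65 [ 0.5033 -0.3509  0.0617] yaw -11.84 w 0.0254 F [-0.4  0.3 -0.5] q [-0.703  0.296  1.415  0.003  1.433 -0.496]
now [ 0.5033 -0.3509  0.0617] turn(tool) [-0.0035  0.0072 -0.0009] shift in target axes mm [ 0.6 37.2 -4.4] in current axes [ 0.6 37.1 -4.5]
```

arm_command(series="-0.003 0.007 -0.001 0.001 0.012 -0.004 0.01;0 0 0 0 0.012 0 0.01;0 0 0 0 0.007 0 0.01;0 0 0 0 0.001 0 0.01;0 0 0 0 0 0 0.01;0 0 0 0 0 0 0.01")

```text
time: 15.25
tool_pos: [0.5046, -0.3552, 0.0285]
ee_rot: [-1.572, -0.002, -0.213]
wrist_force: [0.5, -0.0, -0.4]
width: 0.0259
```

```bash
python3 p.py .503 -.3553 .0242 -.2138
```

```text
t 15.25 [ 0.5046 -0.3552  0.0285] yaw -12.18 w 0.0259 F [ 0.5 -0.  -0.4] q [-0.705  0.327  1.446  0.     1.367 -0.493]
now [ 0.5046 -0.3552  0.0285] turn(tool) [0.0008 0.0013 0.0024] shift in target axes mm [-1.6  4.3 -0.4] in current axes [-1.6  4.3 -0.4]
```

arm_command(series="0 0.001 0.002 -0.001 0.003 0 0.01;0 0 0 0 0.0015 0 0.01;0 0 0 0 0 0 0.01;0 0 0 0 0 0 0.01;0 0 0 0 0 0 0.042;0 0 0 0 0 0 0.042;0 0 0 0 0 0 0.042;0 0 0 0 -0.01 0 0.042;0 0 0 0 -0.025 0 0.05;0 0 0 0 -0.025 0 0.05;0 0 0 0 -0.015 0 0.05;0 0 0 0 0 0 0.05")

```text
time: 16.45
tool_pos: [0.5043, -0.3556, 0.1056]
ee_rot: [-1.573, -0.004, -0.214]
wrist_force: [0.1, -0.9, 0.0]
width: 0.0499
```

```bash
python3 p.py .6202 -.0311 .1 -.0895;  python3 - <<'E'
from h import *
im=robot.snapshot("top"); cv2.imwrite("pics/top2.png",im); crop(im,230,130,490,300,3,"pics/t2.png")
E
```

```text
t 16.45 [ 0.5043 -0.3556  0.1056] yaw -12.24 w 0.0499 F [ 0.1 -0.9  0. ] q [-7.060e-01  2.700e-01  1.358e+00 -1.000e-03  1.509e+00 -4.920e-01]
now [ 0.5043 -0.3556  0.1056] turn(tool) [ 0.0029 -0.1242  0.0036] shift in target axes mm [ 86.4   5.6 333.6] in current axes [ 44.4   4.9 341.8]
```

View pics/t2.png

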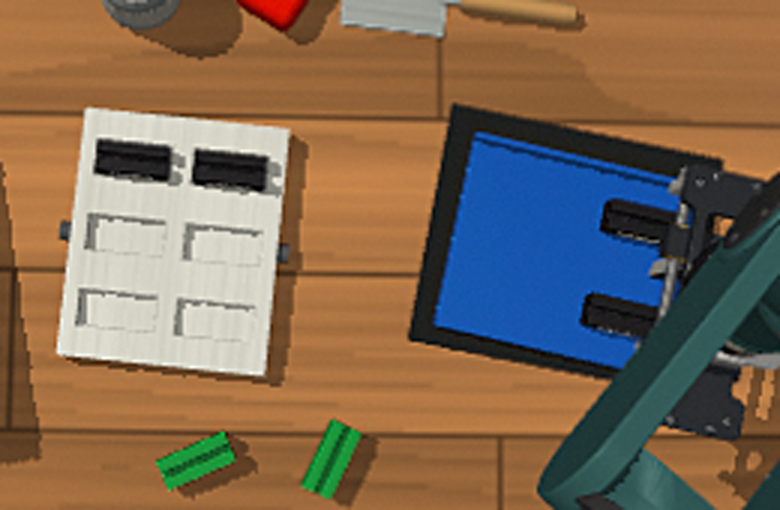

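Two holders now lie on the tray, at crop (635,220) and (620,315), and pockets b and d are empty. Next is holder f.

arm_command(series="0.003 -0.124 0.004 0 0 0 0.05;0 0 0 0.004 0 0.016 0.05;0 0 0 0.008 0 0.031 0.05;0 0 0 0.01 0 0.038 0.05;0 0 0 0.011 0 0.041 0.05;0 0 0 0.011 0 0.041 0.05;0 0 0 0.011 0 0.041 0.05;0 0 0 0.011 0 0.041 0.05;0 0 0 0.01 0 0.036 0.05;0 0 0 0.007 0 0.025 0.05;0 0 0 0.003 0 0.01 0.05;0 0 0 0 0 0 0.05")

```text
time: 17.7
tool_pos: [0.6175, -0.0201, 0.0921]
ee_rot: [-1.56, 0.022, -0.111]
wrist_force: [-0.2, -0.2, 0.0]
width: 0.0498
```

```bash
python3 p.py .6202 -.0311 .06 -.0895
```

```text
t 17.7 [ 0.6175 -0.0201  0.0921] yaw -6.36 w 0.0498 F [-0.2 -0.2  0. ] q [-0.13   0.299  1.35   0.01   1.515 -0.02 ]
now [ 0.6175 -0.0201  0.0921] turn(tool) [-0.011  -0.0217 -0.0217] shift in target axes mm [  3.7  32.1 -10.7] in current axes [  4.6  31.9 -11. ]
```

arm_command(series="-0.011 -0.022 -0.022 0.004 0.01 -0.01 0.05;0 0 0 0 0.01 0 0.05;0 0 0 0 0.006 0 0.05;0 0 0 0 0 0 0.05;0 0 0 0 0 0 0.05")

```text
time: 18.2
tool_pos: [0.6176, -0.0334, 0.0629]
ee_rot: [-1.572, 0.004, -0.097]
wrist_force: [0.4, -0.3, 0.3]
width: 0.0498
```

```bash
python3 p.py .6202 -.0311 .029 -.0895
```

```text
t 18.2 [ 0.6176 -0.0334  0.0629] yaw -5.53 w 0.0498 F [ 0.4 -0.3  0.3] q [-1.450e-01  3.070e-01  1.399e+00 -1.000e-03  1.440e+00 -4.800e-02]
now [ 0.6176 -0.0334  0.0629] turn(tool) [ 0.0011 -0.0071 -0.0039] shift in target axes mm [ 2.4 33.9  2.5] in current axes [ 2.5 33.9  2.5]
```

arm_command(series="0.001 -0.007 -0.004 0.0025 0.012 0.002 0.05;0 0 0 0 0.013 0 0.05;0 0 0 0 0.004 0 0.05;0 0 0 0 0 0 0.05;0 0 0 0 0 0 0.05")

```text
time: 18.7
tool_pos: [0.6205, -0.032, 0.0313]
ee_rot: [-1.571, -0.0, -0.091]
wrist_force: [0.9, 0.3, 0.5]
width: 0.0498
```

```bash
python3 p.py .6202 -.0311 .029 -.0895
```

```text
t 18.7 [ 0.6205 -0.032   0.0313] yaw -5.19 w 0.0498 F [0.9 0.3 0.5] q [-0.143  0.335  1.429  0.     1.378 -0.052]
now [ 0.6205 -0.032   0.0313] turn(tool) [-0.0003 -0.0011  0.0002] shift in target axes mm [-0.4  2.3  0.9] in current axes [-0.4  2.3  0.9]
```

arm_command(series="0 0 0 0 0.002 0 0.05;0 0 0 0 0 0 0.01;0 0 0 0 0 0 0.01;0 0 0 0 0 0 0.01;0 0 0 0 0 0 0.01;0 0 0 0 0 0 0.01;0 0 0 0 -0.005 0 0.01;0 0 0 0 -0.015 0 0.01;0 0 0 0 -0.025 0 0.01;0 0 0 0 -0.025 0 0.01;0 0 0 0 -0.015 0 0.01;0 0 0 0 0 0 0.01")

```text
time: 19.9
tool_pos: [0.6215, -0.032, 0.1232]
ee_rot: [-1.571, -0.005, -0.09]
wrist_force: [0.4, -0.0, 0.9]
width: 0.0261
```

```bash
python3 p.py .596 -.3038 .1 -.2138
```

```text
t 19.9 [ 0.6215 -0.032   0.1232] yaw -5.18 w 0.0261 F [ 0.4 -0.   0.9] q [-0.143  0.272  1.32   0.     1.545 -0.052]
now [ 0.6215 -0.032   0.1232] turn(tool) [-0.0004  0.1234  0.0047] shift in target axes mm [  32.8   23.2 -271. ] in current axes [  -1.    23.1 -273. ]
```

arm_command(series="0 0.123 0.005 0 0 0 0.01;0 0 0 0.003 0 -0.015 0.01;0 0 0 0.004 0 -0.028 0.01;0 0 0 0.005 0 -0.035 0.01;0 0 0 0.005 0 -0.036 0.01;0 0 0 0.005 0 -0.036 0.01;0 0 0 0.005 0 -0.036 0.01;0 0 0 0.004 0 -0.034 0.01;0 0 0 0.002 0 -0.022 0.01;0 0 0 0.001 0 -0.013 0.01;0 0 0 0 0 -0.006 0.01;0 0 0 0 0 0 0.01")

```text
time: 21.1
tool_pos: [0.5943, -0.3121, 0.1178]
ee_rot: [-1.571, 0.009, -0.194]
wrist_force: [0.2, -0.1, 0.1]
width: 0.026
```

```bash
python3 p.py .596 -.3038 .06 -.2138
```

```text
t 21.1 [ 0.5943 -0.3121  0.1178] yaw -11.11 w 0.026 F [ 0.2 -0.1  0.1] q [-0.566  0.392  1.175 -0.004  1.582 -0.372]
now [ 0.5943 -0.3121  0.1178] turn(tool) [ 0.0005  0.0198 -0.0087] shift in target axes mm [-0.1 57.8  8.5] in current axes [ 0.6 57.8  8.5]
```

arm_command(series="0 0.02 -0.009 0.001 0.018 0.008 0.01;0 0 0 0 0.022 0 0.01;0 0 0 0 0.012 0 0.01;0 0 0 0 0 0 0.01;0 0 0 0 0 0 0.01")

```text
time: 21.6
tool_pos: [0.5984, -0.2996, 0.0658]
ee_rot: [-1.57, -0.002, -0.207]
wrist_force: [0.3, 0.5, -0.1]
width: 0.026
```

```bash
python3 p.py .596 -.3038 .0242 -.2138
```

```text
t 21.6 [ 0.5984 -0.2996  0.0658] yaw -11.84 w 0.026 F [ 0.3  0.5 -0.1] q [-0.55   0.408  1.259  0.002  1.472 -0.343]
now [ 0.5984 -0.2996  0.0658] turn(tool) [-0.0009  0.0071  0.0025] shift in target axes mm [-1.5 41.6 -4.7] in current axes [-1.6 41.6 -4.7]
```

arm_command(series="0 0.007 0.002 -0.0015 0.012 -0.004 0.01;0 0 0 0 0.014 0 0.01;0 0 0 0 0.008 0 0.01;0 0 0 0 0.001 0 0.01;0 0 0 0 0 0 0.01;0 0 0 0 0 0 0.01")

```text
time: 22.2
tool_pos: [0.5972, -0.3038, 0.0299]
ee_rot: [-1.571, -0.003, -0.213]
wrist_force: [0.2, 0.8, -0.5]
width: 0.0251
```

```bash
python3 p.py .596 -.3038 .0242 -.2138
```

```text
t 22.2 [ 0.5972 -0.3038  0.0299] yaw -12.23 w 0.0251 F [ 0.2  0.8 -0.5] q [-5.560e-01  4.350e-01  1.296e+00  1.000e-03  1.407e+00 -3.420e-01]
now [ 0.5972 -0.3038  0.0299] turn(tool) [0.0001 0.0003 0.0033] shift in target axes mm [-1.2  5.7 -0.3] in current axes [-1.2  5.7 -0.3]
```

arm_command(series="0 0 0.003 -0.001 0.004 0 0.01;0 0 0 0 0.002 0 0.01;0 0 0 0 0 0 0.01;0 0 0 0 0 0 0.01;0 0 0 0 0 0 0.042;0 0 0 0 0 0 0.042;0 0 0 0 0 0 0.042;0 0 0 0 -0.01 0 0.042;0 0 0 0 -0.025 0 0.05;0 0 0 0 -0.025 0 0.05;0 0 0 0 -0.015 0 0.05;0 0 0 0 0 0 0.05")

```text
time: 23.4
tool_pos: [0.5971, -0.3041, 0.1055]
ee_rot: [-1.572, -0.004, -0.213]
wrist_force: [0.0, 0.4, 0.7]
width: 0.0502
```

```bash
python3 p.py .6273 .0486 .1 -.0895
```

```text
t 23.4 [ 0.5971 -0.3041  0.1055] yaw -12.23 w 0.0502 F [0.  0.4 0.7] q [-0.556  0.386  1.209  0.     1.543 -0.342]
now [ 0.5971 -0.3041  0.1055] turn(tool) [ 0.0016 -0.1239  0.0038] shift in target axes mm [ -1.4   5.5 354. ] in current axes [-45.2   4.8 351.1]
```

arm_command(series="0.002 -0.124 0.004 0 0 0 0.05;0 0 0 0 0 0.017 0.05;0 0 0 0 0 0.032 0.05;0 0 0 0 0 0.04 0.05;0 0 0 0 0 0.043 0.05;0 0 0 0 0 0.043 0.05;0 0 0 0 0 0.043 0.05;0 0 0 0 0 0.043 0.05;0 0 0 0 0 0.038 0.05;0 0 0 0 0 0.024 0.05;0 0 0 0 0 0.01 0.05;0 0 0 0 0 0 0.05")

```text
time: 24.6
tool_pos: [0.623, 0.0513, 0.0985]
ee_rot: [-1.565, 0.012, -0.11]
wrist_force: [-0.1, -0.6, 0.9]
width: 0.05
```

```bash
python3 p.py .6273 .0486 .06 -.0895
```

```text
t 24.6 [0.623  0.0513 0.0985] yaw -6.31 w 0.05 F [-0.1 -0.6  0.9] q [-0.012  0.303  1.331  0.007  1.519  0.097]
now [0.623  0.0513 0.0985] turn(tool) [-0.0057 -0.0206 -0.0116] shift in target axes mm [ 4.5 38.5 -2.3] in current axes [ 5.  38.4 -2.4]
```

arm_command(series="-0.006 -0.021 -0.012 0.005 0.012 -0.002 0.05;0 0 0 0 0.014 0 0.05;0 0 0 0 0.008 0 0.05;0 0 0 0 0 0 0.05;0 0 0 0 0 0 0.05")

```text
time: 25.1
tool_pos: [0.6262, 0.0449, 0.0613]
ee_rot: [-1.573, 0.002, -0.097]
wrist_force: [0.1, 0.1, -0.3]
width: 0.05
```

```bash
python3 p.py .6273 .0486 .029 -.0895
```

```text
t 25.1 [0.6262 0.0449 0.0613] yaw -5.55 w 0.05 F [ 0.1  0.1 -0.3] q [-0.018  0.327  1.377 -0.002  1.441  0.08 ]
now [0.6262 0.0449 0.0613] turn(tool) [ 0.0023 -0.0073 -0.0025] shift in target axes mm [ 0.8 32.3  3.8] in current axes [ 0.9 32.3  3.8]
```

arm_command(series="0.002 -0.007 -0.002 0.001 0.012 0.003 0.05;0 0 0 0 0.012 0 0.05;0 0 0 0 0.004 0 0.05;0 0 0 0 0 0 0.05;0 0 0 0 0 0 0.05")

```text
time: 25.6
tool_pos: [0.6278, 0.0471, 0.0312]
ee_rot: [-1.571, -0.0, -0.091]
wrist_force: [-0.3, 0.5, 0.0]
width: 0.05
```

```bash
python3 p.py .6273 .0486 .029 -.0895
```

```text
t 25.6 [0.6278 0.0471 0.0312] yaw -5.22 w 0.05 F [-0.3  0.5  0. ] q [-0.015  0.352  1.407 -0.     1.383  0.076]
now [0.6278 0.0471 0.0312] turn(tool) [ 0.0001 -0.0017  0.0001] shift in target axes mm [-0.6  2.2  1.5] in current axes [-0.6  2.2  1.5]
```

arm_command(series="0 0 0 0 0.002 0.0015 0.05;0 0 0 0 0 0 0.01;0 0 0 0 0 0 0.01;0 0 0 0 0 0 0.01;0 0 0 0 0 0 0.01;0 0 0 0 0 0 0.01;0 0 0 0 -0.005 0 0.01;0 0 0 0 -0.015 0 0.01;0 0 0 0 -0.025 0 0.01;0 0 0 0 -0.025 0 0.01;0 0 0 0 -0.015 0 0.01;0 0 0 0 0 0 0.01")

```text
time: 26.8
tool_pos: [0.6289, 0.0489, 0.1231]
ee_rot: [-1.571, -0.005, -0.091]
wrist_force: [0.1, -0.6, -0.2]
width: 0.0255
```

```bash
python3 p.py .5179 -.2869 .11 -.2138
```

```text
t 26.8 [0.6289 0.0489 0.1231] yaw -5.21 w 0.0255 F [ 0.1 -0.6 -0.2] q [-0.012  0.291  1.297 -0.     1.549  0.079]
now [0.6289 0.0489 0.1231] turn(tool) [-0.0006  0.1229  0.0046] shift in target axes mm [ -37.3   13.1 -351.7] in current axes [ -80.2   12.6 -344.5]
```

arm_command(series="0 0.123 0.005 0 0 0 0.01;0 0 0 -0.001 0 -0.017 0.01;0 0 0 -0.003 0 -0.032 0.01;0 0 0 -0.005 0 -0.04 0.01;0 0 0 -0.005 0 -0.043 0.01;0 0 0 -0.005 0 -0.043 0.01;0 0 0 -0.005 0 -0.043 0.01;0 0 0 -0.005 0 -0.043 0.01;0 0 0 -0.003 0 -0.036 0.01;0 0 0 -0.002 0 -0.025 0.01;0 0 0 -0.001 0 -0.01 0.01;0 0 0 0 0 0 0.01")

```text
time: 28.0
tool_pos: [0.5127, -0.2877, 0.1184]
ee_rot: [-1.573, 0.009, -0.193]
wrist_force: [0.4, -0.2, 0.1]
width: 0.0258
```

```bash
python3 p.py .5179 -.2869 .06 -.2138;  python3 - <<'E'
from h import *
im=robot.snapshot("top"); cv2.imwrite("pics/top3.png",im); crop(im,230,130,490,300,3,"pics/t3.png")
E
```

```text
t 28.0 [ 0.5127 -0.2877  0.1184] yaw -11.08 w 0.0258 F [ 0.4 -0.2  0.1] q [-0.605  0.209  1.406 -0.005  1.534 -0.411]
now [ 0.5127 -0.2877  0.1184] turn(tool) [ 0.0018  0.0204 -0.0094] shift in target axes mm [ 5.  58.4  1.9] in current axes [ 5.5 58.3  1.9]
```

View pics/t3.png

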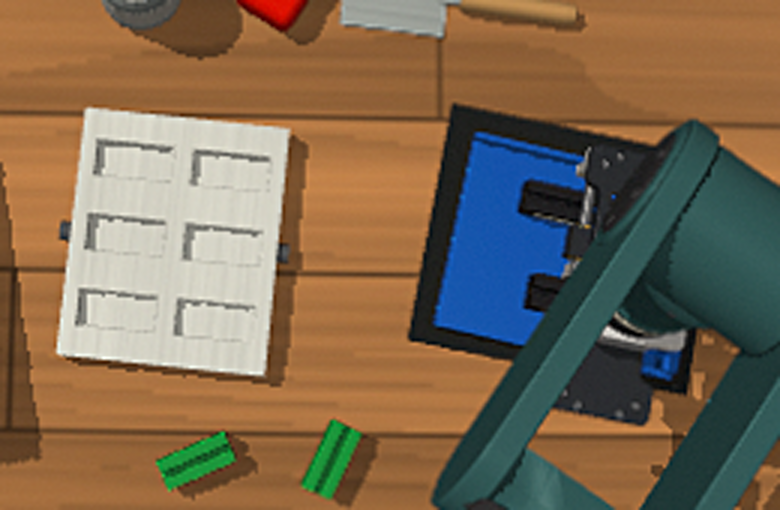

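The jig is now empty, f is on the tray at crop (555,203), and e is held above its slot. The tray hasn't moved.

arm_command(series="0.002 0.02 -0.009 0.005 0.018 0.002 0.01;0 0 0 0 0.022 0 0.01;0 0 0 0 0.012 0 0.01;0 0 0 0 0 0 0.01;0 0 0 0 0 0 0.01")

```text
time: 28.55
tool_pos: [0.5205, -0.28, 0.0657]
ee_rot: [-1.568, -0.001, -0.203]
wrist_force: [0.5, -0.5, 0.2]
width: 0.0258
```

```bash
python3 p.py .5179 -.2869 .0242 -.2138
```

```text
t 28.55 [ 0.5205 -0.28    0.0657] yaw -11.64 w 0.0258 F [ 0.5 -0.5  0.2] q [-0.591  0.243  1.473  0.003  1.425 -0.388]
now [ 0.5205 -0.28    0.0657] turn(tool) [-0.0026  0.0107  0.0013] shift in target axes mm [-1.1 41.5 -7.3] in current axes [-1.2 41.5 -7.4]
```

arm_command(series="-0.003 0.011 0.001 -0.001 0.012 -0.007 0.01;0 0 0 0 0.014 0 0.01;0 0 0 0 0.008 0 0.01;0 0 0 0 0.001 0 0.01;0 0 0 0 0 0 0.01;0 0 0 0 0 0 0.01")

```text
time: 29.15
tool_pos: [0.5193, -0.2873, 0.0296]
ee_rot: [-1.572, -0.003, -0.214]
wrist_force: [0.5, -0.0, 0.3]
width: 0.0258
```

```bash
python3 p.py .5179 -.2869 .0242 -.2138
```

```text
t 29.15 [ 0.5193 -0.2873  0.0296] yaw -12.26 w 0.0258 F [ 0.5 -0.   0.3] q [-0.601  0.276  1.508 -0.     1.354 -0.387]
now [ 0.5193 -0.2873  0.0296] turn(tool) [ 0.0016 -0.0001  0.0031] shift in target axes mm [-1.4  5.4  0.1] in current axes [-1.4  5.4  0.1]
```

arm_command(series="0 0 0.003 -0.001 0.004 0 0.01;0 0 0 0 0.002 0 0.01;0 0 0 0 0 0 0.01;0 0 0 0 0 0 0.01;0 0 0 0 0 0 0.042;0 0 0 0 0 0 0.042;0 0 0 0 0 0 0.042;0 0 0 0 -0.01 0 0.042;0 0 0 0 -0.025 0 0.05;0 0 0 0 -0.03 0 0.05;0 0 0 0 -0.03 0 0.05;0 0 0 0 -0.025 0 0.05")

```text
time: 30.35
tool_pos: [0.5165, -0.2857, 0.1463]
ee_rot: [-1.57, 0.006, -0.214]
wrist_force: [0.5, -0.4, -0.5]
width: 0.0499
```

```bash
python3 p.py .4 .1 .25 -.2138
```

```text
t 30.35 [ 0.5165 -0.2857  0.1463] yaw -12.26 w 0.0499 F [ 0.5 -0.4 -0.5] q [-0.6    0.199  1.362 -0.002  1.586 -0.386]
now [ 0.5165 -0.2857  0.1463] turn(tool) [-0.0008 -0.0001 -0.006 ] shift in target axes mm [-195.7 -103.7  352.2] in current axes [-196.4 -102.3  352.2]
```

The four holders are laid. Before touching the tray I'll rehearse the tipping pose with the empty gripper. I want the tool's x axis along the tray's forward direction, about 99.7° in yaw.

arm_command(series="0 -0.147 0 0 -0.01 0 0.05;0 -0.147 0 0 -0.01 0 0.05;0 -0.147 0 0 -0.01 0 0.05;0 -0.147 0 0 -0.01 0 0.05;0 -0.147 0 0 -0.01 0 0.05;0 -0.147 0 0 0 0 0.05;0 -0.147 0 0 0 0 0.05;0 -0.147 0 0 0 0 0.05;0 -0.147 0 0 0 0 0.05;0 -0.147 0 0 0 0 0.05;0 -0.147 0 0 0 0 0.05;0 -0.147 0 0 0 0 0.05")

```text
time: 31.55
tool_pos: [0.5199, -0.2876, 0.2196]
ee_rot: [-1.588, 0.013, 1.589]
wrist_force: [-0.9, -0.4, -0.7]
width: 0.0499
```

```bash
python3 p.py .554 .0586 .2 1.741;  python3 - <<'E'
from h import *
im=robot.snapshot("top"); cv2.imwrite("pics/top4.png",im); crop(im,100,130,490,300,2,"pics/t4.png")
E
```

```text
t 31.55 [ 0.5199 -0.2876  0.2196] yaw 91.04 w 0.0499 F [-0.9 -0.4 -0.7] q [-6.000e-01  1.670e-01  1.254e+00 -1.000e-03  1.699e+00 -2.189e+00]
now [ 0.5199 -0.2876  0.2196] turn(tool) [ 0.0157 -0.152  -0.0147] shift in target axes mm [335.5  19.6 -92.2] in current axes [345.8  15.6 -40.1]
```

View pics/t4.png

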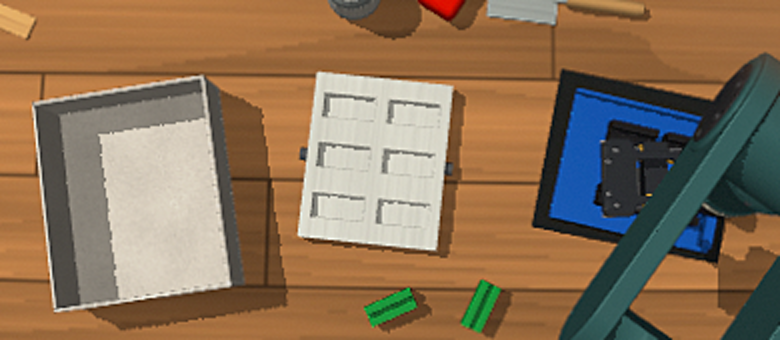

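arm_command(series="0.016 -0.145 -0.015 0 0 0 0.05;0 0 0 0.018 0 -0.005 0.05;0 0 0 0.034 0 -0.009 0.05;0 0 0 0.038 0.002 -0.01 0.05;0 0 0 0.038 0.002 -0.01 0.05;0 0 0 0.038 0.002 -0.01 0.05;0 0 0 0.038 0.002 -0.01 0.05;0 0 0 0.038 0.002 -0.01 0.05;0 0 0 0.035 0.002 -0.01 0.05;0 0 0 0.03 0 -0.008 0.05;0 0 0 0.012 0 -0.004 0.05;0 0 0 0 0 0 0.05")

```text
time: 32.8
tool_pos: [0.5573, 0.063, 0.2144]
ee_rot: [-1.582, -0.002, 1.689]
wrist_force: [-0.2, 0.3, -0.3]
width: 0.0502
```

```bash
python3 p.py .554 .0586 .17 1.741
```

```text
t 32.8 [0.5573 0.063  0.2144] yaw 96.79 w 0.0502 F [-0.2  0.3 -0.3] q [ 0.01   0.101  1.338  0.003  1.692 -1.679]
now [0.5573 0.063  0.2144] turn(tool) [ 0.0108 -0.0517  0.0014] shift in target axes mm [-3.8 44.4  4. ] in current axes [-4.1 44.4  4.3]
```

Next, the dry tilt of about 50° around the imagined lip, in 9 rows of 0.1 rad.

arm_command(series="0.011 -0.052 0.001 -0.004 0.03 0.004 0.05;0 0 0 0 0.01 0 0.05;0 0 0.1 0.005 -0.019 0 0.05;0 0 0.1 0.005 -0.019 0 0.05;0 0 0.1 0.005 -0.019 0 0.05;0 0 0.1 0.005 -0.019 0 0.05;0 0 0.1 0.005 -0.019 0 0.05;0 0 0.1 0.005 -0.019 0 0.05;0 0 0.1 0.005 -0.019 0 0.05;0 0 0.1 0.005 -0.019 0 0.05;0 0 0.1 0.005 -0.019 0 0.05;0 0 0 0 0 0 0.05")

```text
time: 34.0
tool_pos: [0.5361, 0.161, 0.32]
ee_rot: [-1.623, 0.93, 1.653]
wrist_force: [0.2, 0.3, -1.0]
width: 0.0499
```

```bash
cat > lip.py <<'E'
from h import *
st(); o,p,r=pose(); L=p+r.apply([.194,.0422,0]); m=r.as_matrix()
print("lip",L.round(4),"carton frame",np.round(R.from_euler('z',-CARTON[2]).apply(np.r_[L[:2]-CARTON[:2],L[2]]),4),"nose-down deg",np.degrees(np.arcsin(-m[2,0])).round(1),"roll deg",np.degrees(np.arcsin(m[2,2])).round(2),"heading",np.degrees(np.arctan2(m[1,0],m[0,0])).round(1))
E
python3 lip.py
```

```text
t 34.0 [0.5361 0.161  0.32  ] yaw 94.74 w 0.0499 F [ 0.2  0.3 -1. ] q [ 0.641  0.344  1.119 -0.908  2.029 -1.314]
lip [0.5315 0.243  0.1392] carton frame [ 0.0087 -0.0584  0.1392] nose-down deg 53.3 roll deg -1.78 heading 94.7
```

The pose is reachable: 53° nose-down with q4=-0.91, inside its -1.08 limit. I'll undo the tilt and return to the tray.

arm_command(series="0 0 -0.1 -0.005 0.018 0 0.05;0 0 -0.1 -0.005 0.018 0 0.05;0 0 -0.1 -0.005 0.018 0 0.05;0 0 -0.1 -0.005 0.016 0 0.05;0 0 -0.1 -0.005 0.016 0 0.05;0 0 -0.1 -0.005 0.014 0 0.05;0 0 -0.1 -0.005 0.012 0 0.05;0 0 -0.1 -0.005 0.01 0 0.05;0 0 -0.1 -0.005 0.01 0 0.05;0 0 -0.03 0 0 0 0.05;0 0 0 0 0 0 0.05")

```text
time: 35.1
tool_pos: [0.5536, 0.0434, 0.2407]
ee_rot: [-1.635, -0.044, 1.657]
wrist_force: [0.4, -0.1, -0.7]
width: 0.0501
```

```bash
python3 - <<'E'
from h import *
g=b2w(TRAY,-.094,0); print(g)
im=robot.snapshot("top"); cv2.imwrite("pics/top5.png",im); crop(im,355,155,485,270,5,"pics/t5.png")
E
python3 p.py .532 -.405 .2 1.357
```

```text
[ 0.5327559  -0.40675985]
t 35.15 [0.5535 0.0437 0.2406] yaw 95.01 w 0.0503 F [-0.1 -0.   0.8] q [-0.056  0.045  1.348  0.052  1.69  -1.705]
now [0.5535 0.0437 0.2406] turn(tool) [0.0574 0.2997 0.0526] shift in target axes mm [-443.    40.6  -74.2] in current axes [-446.4   17.4   61.9]
```

View pics/t5.png

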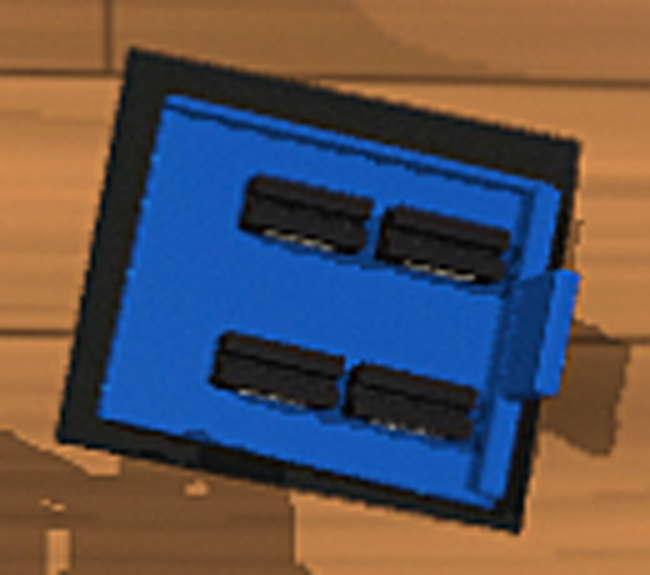

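All four holders lie in two neat columns on the tray, and the tray is unmoved (grip top at crop (556,335)). I'll go over the grip.

arm_command(series="0.03 0.145 0.026 0 0 0 0.06;0.028 0.145 0.026 0 0 0 0.06;0 0 0 -0.018 0 -0.003 0.06;0 0 0 -0.034 0.003 -0.006 0.06;0 0 0 -0.045 0.003 -0.007 0.06;0 0 0 -0.046 0.003 -0.008 0.06;0 0 0 -0.046 0.003 -0.008 0.06;0 0 0 -0.046 0.003 -0.008 0.06;0 0 0 -0.046 0.003 -0.008 0.06;0 0 0 -0.046 0.003 -0.008 0.06;0 0 0 -0.03 0 -0.005 0.06;0 0 0 -0.015 0 -0.003 0.06")

```text
time: 36.35
tool_pos: [0.5429, -0.3394, 0.229]
ee_rot: [-1.59, 0.004, 1.368]
wrist_force: [0.4, 0.3, 0.2]
width: 0.0594
```

```bash
python3 p.py .5328 -.4068 .16 1.357
```

```text
t 36.35 [ 0.5429 -0.3394  0.229 ] yaw 78.39 w 0.0594 F [0.4 0.3 0.2] q [-0.65   0.273  1.11   0.005  1.74  -2.017]
now [ 0.5429 -0.3394  0.229 ] turn(tool) [ 0.0196  0.0112 -0.0036] shift in target axes mm [-68.   69.   -4.4] in current axes [-67.8  69.3  -2.3]
```

arm_command(series="0.02 0.011 -0.004 -0.03 0.01 -0.002 0.06;0 0 0 -0.025 0.02 -0.002 0.06;0 0 0 -0.01 0.022 0 0.06;0 0 0 0 0.01 0 0.06;0 0 0 0 0 0 0.06;0 0 0 0 0 0 0.06")

```text
time: 36.95
tool_pos: [0.5372, -0.403, 0.1698]
ee_rot: [-1.576, 0.001, 1.358]
wrist_force: [-0.1, -0.8, 0.1]
width: 0.0599
```

```bash
python3 p.py .5328 -.4068 .12 1.357;  python3 - <<'E'
from h import *
im=robot.snapshot("wrist"); cv2.imwrite("pics/w3.png",im); st(); np.save("P3.npy",robot.camera_params("wrist"),allow_pickle=True)
E
```

```text
t 36.95 [ 0.5372 -0.403   0.1698] yaw 77.8 w 0.0599 F [-0.1 -0.8  0.1] q [-7.290e-01  3.640e-01  1.109e+00  2.000e-03  1.662e+00 -2.087e+00]
now [ 0.5372 -0.403   0.1698] turn(tool) [ 0.0056  0.0008 -0.0014] shift in target axes mm [-4.6 49.8  3.5] in current axes [-4.5 49.8  3.8]
t 37.0 [ 0.5374 -0.4029  0.1701] yaw 77.82 w 0.06 F [ 0.7 -0.2 -0.3] q [-7.290e-01  3.640e-01  1.109e+00  2.000e-03  1.663e+00 -2.087e+00]
```

View pics/w3.png

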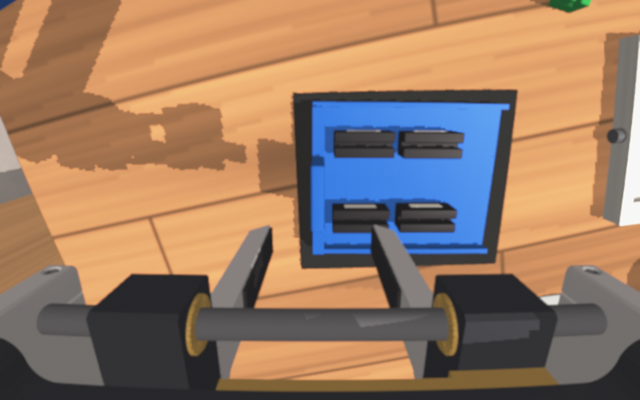

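```bash
python3 - <<'E'
from h import *
P=np.load("P3.npy",allow_pickle=True).item()
c=[np.r_[b2w(TRAY,x,y),z] for x,y,z in ((-.094,0,.089),(-.088,-.03,.089),(-.1,-.03,.089),(-.1,.03,.089),(-.088,.03,.089),(.1,-.0825,.021),(.1,.0825,.021))]
uv=proj("wrist",np.array(c),P); print(uv.round(1))
im=cv2.imread("pics/w3.png")
s=4; b=cv2.resize(im[80:275,285:525],None,fx=3.3,fy=3,interpolation=cv2.INTER_CUBIC)
for u,v in uv: cv2.drawMarker(b,(int((u-285)*3.3),int((v-80)*3)),(0,255,255),0,8,1)
cv2.imwrite("pics/w3c.png",b)
E
```

```text
[[316.9 196.9]
 [323.8 230. ]
 [310.1 229.9]
 [309.6 161.9]
 [324.1 161.9]
 [487.6 250.5]
 [509.9 100.4]]
```

View pics/w3c.png

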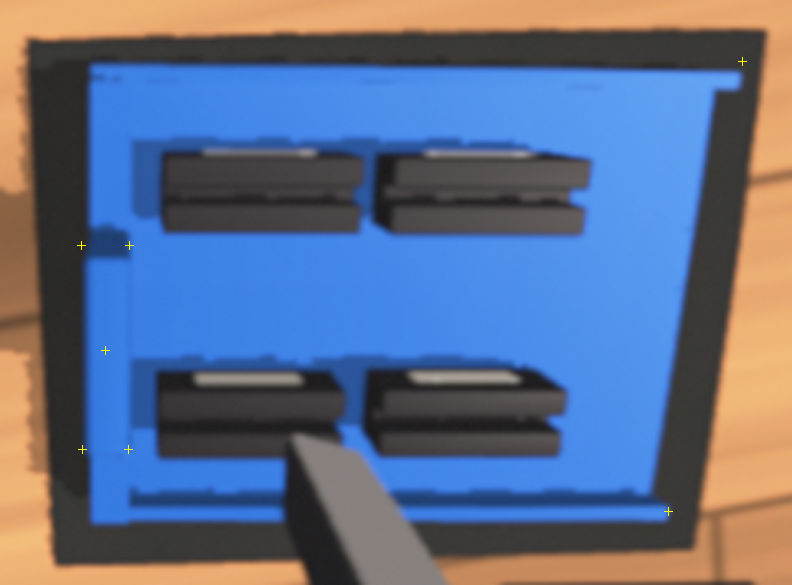

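My predicted grip corners overlay the picture to within about 2 mm. I'll lower over the grip to TCP z=0.051.

arm_command(series="0.006 0.001 -0.001 -0.004 0.012 0.003 0.06;0 0 0 0 0.022 0 0.06;0 0 0 0 0.015 0 0.06;0 0 0 0 0 0 0.06;0 0 0 0 0 0 0.06")

```text
time: 37.5
tool_pos: [0.5359, -0.4053, 0.1237]
ee_rot: [-1.577, 0.005, 1.361]
wrist_force: [0.3, -0.3, 0.4]
width: 0.0604
```

```bash
python3 p.py .5333 -.4068 .051 1.357
```

```text
t 37.5 [ 0.5359 -0.4053  0.1237] yaw 77.96 w 0.0604 F [ 0.3 -0.3  0.4] q [-7.320e-01  3.790e-01  1.182e+00 -1.000e-03  1.573e+00 -2.092e+00]
now [ 0.5359 -0.4053  0.1237] turn(tool) [ 0.0065  0.0037 -0.0045] shift in target axes mm [-2.  72.7  2.2] in current axes [-1.6 72.7  2.7]
```

arm_command(series="0.006 0.004 -0.004 -0.002 0.012 0.003 0.06;0 0 0 0 0.022 0 0.06;0 0 0 0 0.02 0 0.06;0 0 0 0 0.01 0 0.06;0 0 0 0 0 0 0.06;0 0 0 0 0 0 0.06")

```text
time: 38.1
tool_pos: [0.5335, -0.4093, 0.0603]
ee_rot: [-1.576, 0.004, 1.355]
wrist_force: [-0.5, -0.4, -0.0]
width: 0.0599
```

```bash
python3 p.py .5333 -.4068 .051 1.357
```

```text
t 38.1 [ 0.5335 -0.4093  0.0603] yaw 77.66 w 0.0599 F [-0.5 -0.4 -0. ] q [-7.380e-01  4.150e-01  1.260e+00 -1.000e-03  1.459e+00 -2.094e+00]
now [ 0.5335 -0.4093  0.0603] turn(tool) [ 0.0053 -0.0016 -0.0039] shift in target axes mm [2.4 9.3 0.7] in current axes [2.4 9.3 0.8]
```

arm_command(series="0.005 -0.002 -0.004 0.002 0.006 0.001 0.06;0 0 0 0 0.003 0 0.06;0 0 0 0 0 0 0.06;0 0 0 0 0 0 0.02;0 0 0 0 0 0 0.02;0 0 0 0 0 0 0.02;0 0 0 0 0 0 0.02;0 0 0 0 0 0 0.02")

```text
time: 38.9
tool_pos: [0.5348, -0.4086, 0.055]
ee_rot: [-1.577, 0.003, 1.358]
wrist_force: [-0.5, -0.4, -0.3]
width: 0.0234
```

```bash
python3 p.py .5333 -.4068 .051 1.357
```

```text
t 38.9 [ 0.5348 -0.4086  0.055 ] yaw 77.78 w 0.0234 F [-0.5 -0.4 -0.3] q [-0.737  0.42   1.265  0.     1.45  -2.094]
now [ 0.5348 -0.4086  0.055 ] turn(tool) [ 0.0061  0.0006 -0.0032] shift in target axes mm [1.4 4.  1.9] in current axes [1.4 4.  1.9]
```

arm_command(series="0.005 0 -0.003 0.001 0.003 0.002 0.022;0 0 0 0 0 0 0.022;0 0 0 0 0 0 0;0 0 0 0 0 0 0;0 0 0 0 0 0 0;0 0 0 0 0 0 0;0 0 0 0 0 0 0")

```text
time: 39.6
tool_pos: [0.5329, -0.4067, 0.0516]
ee_rot: [-1.571, -0.001, 1.358]
wrist_force: [-0.0, 1.3, 0.1]
width: 0.0119
```

```bash
python3 p.py .5333 -.4068 .051 1.357;  python3 - <<'E'
from h import *
im=robot.snapshot("top"); cv2.imwrite("pics/top6.png",im); crop(im,355,155,485,270,5,"pics/t6.png")
E
```

```text
t 39.6 [ 0.5329 -0.4067  0.0516] yaw 77.78 w 0.0119 F [-0.   1.3  0.1] q [-7.370e-01  4.220e-01  1.269e+00  1.000e-03  1.451e+00 -2.094e+00]
now [ 0.5329 -0.4067  0.0516] turn(tool) [0.0002 0.0006 0.0006] shift in target axes mm [-0.   0.6 -0.4] in current axes [-0.   0.6 -0.4]
```

View pics/t6.png

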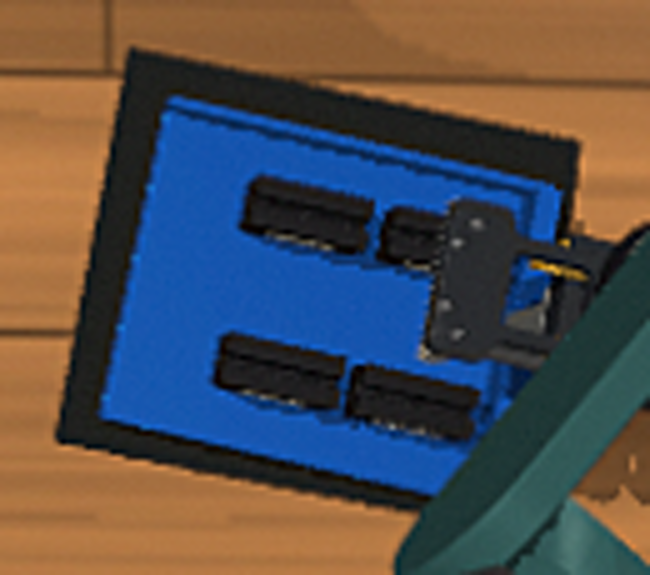

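The grip is held: width 11.9 mm, tool vertical, TCP at z=0.0516 with the tray on its mat. I'll lift gently.

arm_command(series="0 0 0 0 -0.002 0 0;0 0 0 0 -0.004 0 0;0 0 0 0 -0.007 0 0;0 0 0 0 -0.01 0 0;0 0 0 0 -0.012 0 0;0 0 0 0 -0.014 0 0;0 0 0 0 -0.014 0 0;0 0 0 0 -0.012 0 0;0 0 0 0 -0.01 0 0;0 0 0 0 -0.006 0 0;0 0 0 0 -0.003 0 0;0 0 0 0 0 0 0")

```text
time: 40.85
tool_pos: [0.5322, -0.4071, 0.1532]
ee_rot: [-1.569, 0.001, 1.358]
wrist_force: [0.1, 1.3, -3.4]
width: 0.0121
```

```bash
python3 lip.py;  python3 - <<'E'
from h import *
im=robot.snapshot("side"); cv2.imwrite("pics/s6.png",im)
im=robot.snapshot("top"); cv2.imwrite("pics/top7.png",im); 
E
```

```text
t 40.85 [ 0.5322 -0.4071  0.1532] yaw 77.79 w 0.0121 F [ 0.1  1.3 -3.4] q [-7.370e-01  3.710e-01  1.134e+00 -1.000e-03  1.638e+00 -2.095e+00]
lip [ 0.5732 -0.2175  0.1109] carton frame [-0.0281 -0.5194  0.1109] nose-down deg 0.0 roll deg 0.08 heading 77.8
```

View pics/s6.png

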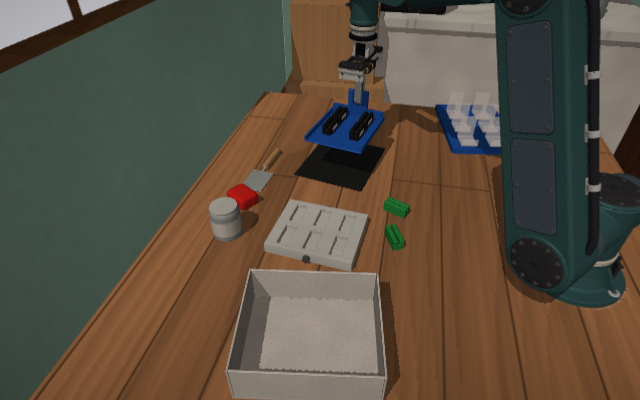

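View pics/top7.png

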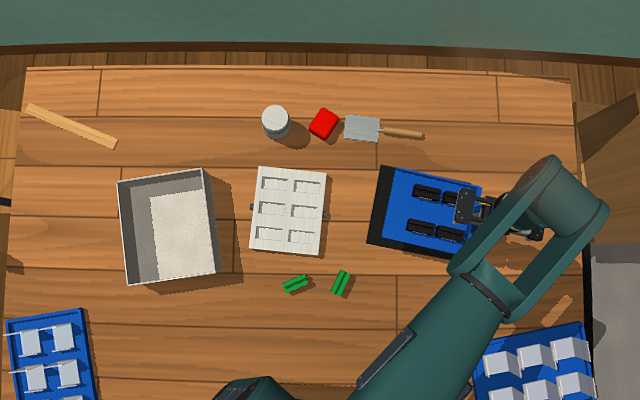

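The tray rides level (lip and grip in line, 3.4 N carried), and the carton is where it was. I'll drive forward gently while turning towards the carton's heading.

arm_command(series="0 -0.005 0 0.003 -0.001 0 0;0 -0.01 0 0.006 -0.001 0 0;0 -0.014 0 0.009 -0.001 0 0;0 -0.014 0 0.012 -0.002 0 0;0 -0.014 0 0.015 -0.002 0 0;0 -0.014 0 0.017 -0.002 0 0;0 -0.014 0 0.018 -0.002 0 0;0 -0.014 0 0.018 -0.002 0 0;0 -0.014 0 0.018 -0.002 0 0;0 -0.014 0 0.018 -0.002 0 0;0 -0.014 0 0.018 -0.002 0 0;0 -0.014 0 0.018 -0.001 0 0")

```text
time: 42.15
tool_pos: [0.5541, -0.2219, 0.1721]
ee_rot: [-1.565, -0.005, 1.527]
wrist_force: [0.7, -0.6, -3.1]
width: 0.0121
```

```bash
python3 lip.py; python3 p.py .554 .0586 .165 1.741
```

```text
t 42.15 [ 0.5541 -0.2219  0.1721] yaw 87.51 w 0.0121 F [ 0.7 -0.6 -3.1] q [-4.770e-01  2.060e-01  1.303e+00  2.000e-03  1.640e+00 -2.004e+00]
lip [ 0.5623 -0.0279  0.1309] carton frame [-0.0067 -0.3306  0.1309] nose-down deg -0.3 roll deg 0.33 heading 87.5
t 42.15 [ 0.5541 -0.2219  0.1721] yaw 87.51 w 0.0121 F [ 0.7 -0.6 -3.1] q [-4.770e-01  2.060e-01  1.303e+00  2.000e-03  1.640e+00 -2.004e+00]
now [ 0.5541 -0.2219  0.1721] turn(tool) [-0.0051 -0.2137  0.0058] shift in target axes mm [276.5   7.1 -47.4] in current axes [280.2   8.6  12.3]
```

arm_command(series="-0.001 -0.013 0.001 0.018 0 0 0;-0.001 -0.013 0.001 0.018 0 0 0;-0.001 -0.013 0.001 0.018 0 0 0;-0.001 -0.013 0.001 0.018 0 0 0;-0.001 -0.013 0.001 0.018 0 0 0;0 -0.013 0 0.018 0 0 0;0 -0.013 0 0.018 0 0 0;0 -0.013 0 0.018 0 0 0;0 -0.013 0 0.016 0 0 0;0 -0.013 0 0.014 0 0 0;0 -0.013 0 0.012 0 0 0;0 -0.013 0 0.01 0 0 0")

```text
time: 43.35
tool_pos: [0.5458, -0.0063, 0.1755]
ee_rot: [-1.573, 0.0, 1.702]
wrist_force: [0.1, 0.0, -3.3]
width: 0.0118
```

```bash
python3 lip.py; python3 p.py .554 .0586 .165 1.741
```

```text
t 43.35 [ 0.5458 -0.0063  0.1755] yaw 97.5 w 0.0118 F [ 0.1  0.  -3.3] q [-0.116  0.084  1.434  0.     1.622 -1.817]
lip [0.5205 0.186  0.1332] carton frame [-0.0117 -0.1127  0.1332] nose-down deg 0.0 roll deg -0.14 heading 97.5
t 43.35 [ 0.5458 -0.0063  0.1755] yaw 97.5 w 0.0118 F [ 0.1  0.  -3.3] q [-0.116  0.084  1.434  0.     1.622 -1.817]
now [ 0.5458 -0.0063  0.1755] turn(tool) [ 0.0024 -0.0392 -0.0005] shift in target axes mm [ 62.6  10.5 -19.1] in current axes [ 63.3  10.5 -16.6]
```

arm_command(series="0 -0.01 0 0.01 0 -0.002 0;0 -0.01 0 0.01 0.001 -0.003 0;0 -0.009 0 0.01 0.002 -0.003 0;0 -0.006 0 0.01 0.002 -0.003 0;0 -0.003 0 0.009 0.002 -0.003 0;0 0 0 0.006 0.001 -0.001 0;0 0 0 0.003 0.001 -0.001 0;0 0 0 0 0 0 0;0 0 0 0 0 0 0")

```text
time: 44.25
tool_pos: [0.5532, 0.0591, 0.1648]
ee_rot: [-1.572, 0.001, 1.744]
wrist_force: [-1.0, -0.1, -3.2]
width: 0.0117
```

```bash
python3 lip.py; python3 p.py .554 .0586 .165 1.741; python3 - <<'E'
from h import *
im=robot.snapshot("side"); cv2.imwrite("pics/s8.png",im)
im=robot.snapshot("top"); cv2.imwrite("pics/top8.png",im); 
E
```

```text
t 44.25 [0.5532 0.0591 0.1648] yaw 99.92 w 0.0117 F [-1.  -0.1 -3.2] q [ 5.000e-03  1.120e-01  1.424e+00 -1.000e-03  1.604e+00 -1.739e+00]
lip [0.5198 0.2501 0.1224] carton frame [-0.0016 -0.0494  0.1224] nose-down deg 0.1 roll deg -0.05 heading 99.9
t 44.25 [0.5532 0.0591 0.1648] yaw 99.92 w 0.0117 F [-1.  -0.1 -3.2] q [ 5.000e-03  1.120e-01  1.424e+00 -1.000e-03  1.604e+00 -1.739e+00]
now [0.5532 0.0591 0.1648] turn(tool) [ 0.0009  0.003  -0.0014] shift in target axes mm [-0.6 -0.2 -0.7] in current axes [-0.6 -0.2 -0.7]
```

View pics/s8.png

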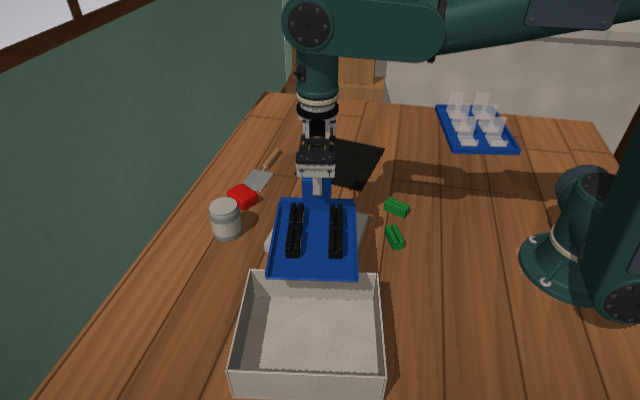

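View pics/top8.png

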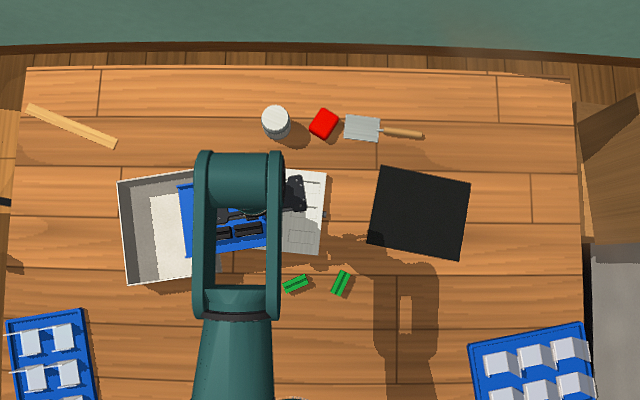

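The lip is 5 cm inside the carton's near wall, level, at z=0.122, and the carton is unmoved. I'll tip about the lip.

arm_command(series="0 0 0.03 0.001 -0.005 0 0;0 0 0.06 0.003 -0.011 0 0;0 0 0.08 0.004 -0.0145 0 0;0 0 0.08 0.004 -0.0145 0 0;0 0 0.08 0.004 -0.0145 0 0;0 0 0.08 0.004 -0.0145 0 0;0 0 0.08 0.004 -0.0145 0 0;0 0 0.08 0.004 -0.0145 0 0")

```text
time: 45.15
tool_pos: [0.5442, 0.11, 0.2639]
ee_rot: [-1.584, 0.593, 1.724]
wrist_force: [0.6, -0.5, -4.3]
width: 0.0118
```

```bash
python3 lip.py; python3 - <<'E'
from h import *
im=robot.snapshot("side"); cv2.imwrite("pics/s9.png",im)
E
```

```text
t 45.15 [0.5442 0.11   0.2639] yaw 98.79 w 0.0118 F [ 0.6 -0.5 -4.3] q [ 0.44   0.184  1.266 -0.59   1.819 -1.399]
lip [0.5237 0.2458 0.1206] carton frame [ 0.0016 -0.0543  0.1206] nose-down deg 34.0 roll deg -0.61 heading 98.8
```

View pics/s9.png

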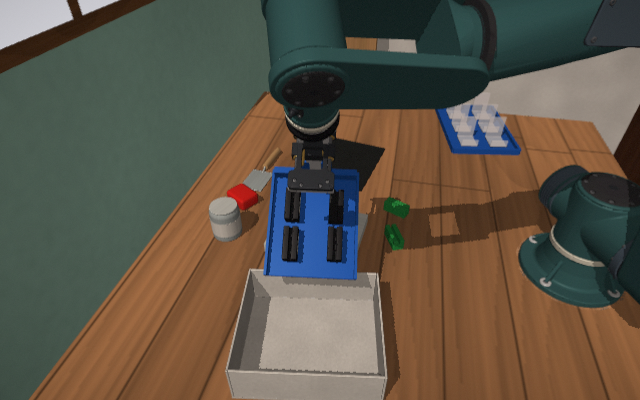

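arm_command(series="0 0 0.08 0.004 -0.0145 0 0;0 0 0.08 0.004 -0.0145 0 0;0 0 0.06 0.003 -0.011 0 0;0 0 0.04 0.002 -0.007 0 0;0 0 0 0 0 0 0;0 0 0 0 0 0 0;0 0 0 0 0 0 0")

```text
time: 45.9
tool_pos: [0.5375, 0.1579, 0.2953]
ee_rot: [-1.6, 0.847, 1.717]
wrist_force: [0.5, -0.1, -1.7]
width: 0.0116
```

```bash
python3 lip.py; python3 - <<'E'
from h import *
im=robot.snapshot("side"); cv2.imwrite("pics/s10.png",im)
E
```

```text
t 45.9 [0.5375 0.1579 0.2953] yaw 98.39 w 0.0116 F [ 0.5 -0.1 -1.7] q [ 0.617  0.3    1.179 -0.824  1.953 -1.321]
lip [0.5245 0.2539 0.1221] carton frame [ 0.0037 -0.0465  0.1221] nose-down deg 48.5 roll deg -1.12 heading 98.4
```

View pics/s10.png

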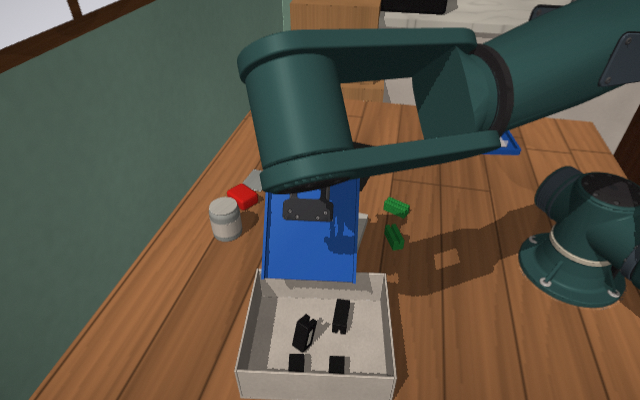

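All four holders are in the carton, at (341,316), (305,333), (296,362) and (337,365), and the carton stands upright. The tray is empty and the force has dropped to its own weight. I'll level the tray and back out.

arm_command(series="0 0 -0.04 -0.002 0.006 0 0;0 0 -0.08 -0.004 0.0125 0 0;0 0 -0.08 -0.004 0.0125 0 0;0 0 -0.08 -0.004 0.0125 0 0;0 0 -0.08 -0.004 0.0125 0 0;0 0 -0.08 -0.004 0.0125 0 0;0 0 -0.08 -0.004 0.0125 0 0;0 0 -0.08 -0.004 0.0125 0 0;0 0 -0.08 -0.004 0.0125 0 0;0 0 -0.08 -0.004 0.0125 0 0;0 0 -0.06 -0.003 0.008 0 0;0 0 0 0 0 0 0")

```text
time: 47.15
tool_pos: [0.555, 0.0529, 0.2083]
ee_rot: [-1.606, -0.001, 1.721]
wrist_force: [-0.2, -0.2, -2.1]
width: 0.012
```

```bash
python3 lip.py; python3 - <<'E'
from h import *
g=b2w(MAT,-.094,0); print("grip over mat",g)
E
python3 p.py .543 -.4097 .2 1.383
```

```text
t 47.15 [0.555  0.0529 0.2083] yaw 98.62 w 0.012 F [-0.2 -0.2 -2.1] q [-0.011  0.076  1.378  0.006  1.653 -1.731]
lip [0.5274 0.245  0.1663] carton frame [ 0.005  -0.0558  0.1663] nose-down deg -0.0 roll deg -2.04 heading 98.6
grip over mat [ 0.54305072 -0.4097473 ]
t 47.15 [0.555  0.0529 0.2083] yaw 98.62 w 0.012 F [-0.2 -0.2 -2.1] q [-0.011  0.076  1.378  0.006  1.653 -1.731]
now [0.555  0.0529 0.2083] turn(tool) [0.0352 0.3382 0.0067] shift in target axes mm [-456.7    8.3  -74.6] in current axes [-455.6    5.1   81.4]
```

arm_command(series="0.009 0.005 0.001 -0.006 0 0 0;0.009 0.01 0.002 -0.012 0 0 0;0.009 0.016 0.002 -0.018 0 0 0;0.008 0.016 0.002 -0.022 0 0 0;0 0.016 0 -0.022 0 0 0;0 0.016 0 -0.022 0 0 0;0 0.016 0 -0.022 0 0 0;0 0.016 0 -0.022 0 0 0;0 0.016 0 -0.022 0 0 0;0 0.016 0 -0.022 0 0 0;0 0.016 0 -0.022 0 0 0;0 0.016 0 -0.022 0 0 0")

```text
time: 48.35
tool_pos: [0.5744, -0.1946, 0.2172]
ee_rot: [-1.576, 0.021, 1.542]
wrist_force: [0.0, -0.5, -1.9]
width: 0.0118
```

```bash
python3 lip.py; python3 p.py .543 -.4097 .2 1.383
```

```text
t 48.35 [ 0.5744 -0.1946  0.2172] yaw 88.33 w 0.0118 F [ 0.  -0.5 -1.9] q [-0.41   0.203  1.217 -0.018  1.709 -1.954]
lip [ 0.5802 -0.0017  0.1709] carton frame [ 0.0153 -0.3078  0.1709] nose-down deg 1.2 roll deg -0.29 heading 88.3
t 48.35 [ 0.5744 -0.1946  0.2172] yaw 88.33 w 0.0118 F [ 0.  -0.5 -1.9] q [-0.41   0.203  1.217 -0.018  1.709 -1.954]
now [ 0.5744 -0.1946  0.2172] turn(tool) [ 0.0068  0.1587 -0.0205] shift in target axes mm [-217.1   17.2   -9.3] in current axes [-215.5   21.6   25.2]
```

arm_command(series="0.002 0.016 -0.005 -0.022 0.002 0 0;0.002 0.016 -0.005 -0.022 0.002 0 0;0.001 0.016 -0.005 -0.022 0.002 0 0;0.001 0.016 -0.005 -0.022 0.002 0 0;0 0.016 0 -0.022 0.002 0 0;0 0.016 0 -0.022 0.002 0 0;0 0.016 0 -0.02 0.002 0 0;0 0.014 0 -0.018 0.002 0 0;0 0.01 0 -0.014 0.001 0 0;0 0.005 0 -0.01 0 0 0;0 0 0 -0.005 0 0 0;0 0 0 0 0 0 0")

```text
time: 49.55
tool_pos: [0.5541, -0.4118, 0.203]
ee_rot: [-1.57, 0.01, 1.389]
wrist_force: [1.1, 0.2, -2.1]
width: 0.0117
```

```bash
python3 lip.py; python3 p.py .543 -.4097 .1 1.383; python3 - <<'E'
from h import *
im=robot.snapshot("top"); cv2.imwrite("pics/top11.png",im)
crop(im,355,155,485,270,5,"pics/t11.png")
E
```

```text
t 49.55 [ 0.5541 -0.4118  0.203 ] yaw 79.59 w 0.0117 F [ 1.1  0.2 -2.1] q [-0.717  0.406  0.989 -0.009  1.743 -2.107]
lip [ 0.589  -0.2214  0.1589] carton frame [-0.0131 -0.5259  0.1589] nose-down deg 0.5 roll deg 0.05 heading 79.6
t 49.55 [ 0.5541 -0.4118  0.203 ] yaw 79.59 w 0.0117 F [ 1.1  0.2 -2.1] q [-0.717  0.406  0.989 -0.009  1.743 -2.107]
now [ 0.5541 -0.4118  0.203 ] turn(tool) [-0.0009  0.0062 -0.0095] shift in target axes mm [ -0.  103.   11.3] in current axes [  1.  103.   11.2]
```

View pics/top11.png

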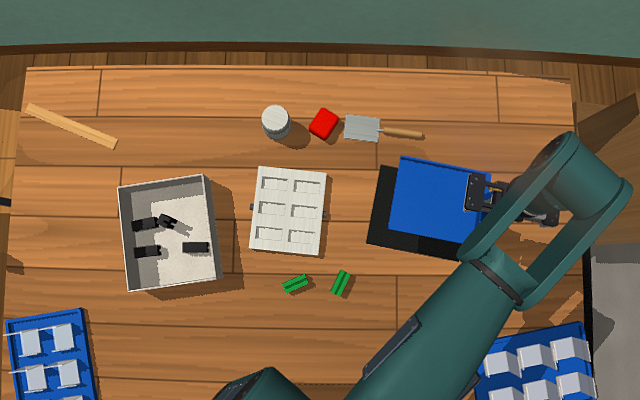

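arm_command(series="0 0.006 -0.009 0 0.01 0.006 0;0 0 0 0 0.018 0.005 0;0 0 0 0 0.022 0 0;0 0 0 0 0.022 0 0;0 0 0 0 0.015 0 0;0 0 0 0 0.006 0 0;0 0 0 0 0 0 0;0 0 0 0 0 0 0")

```text
time: 50.4
tool_pos: [0.5473, -0.4042, 0.1122]
ee_rot: [-1.577, 0.001, 1.392]
wrist_force: [0.7, -0.9, -2.1]
width: 0.0119
```

```bash
python3 lip.py; python3 p.py .543 -.4097 .052 1.383
```

```text
t 50.4 [ 0.5473 -0.4042  0.1122] yaw 79.75 w 0.0119 F [ 0.7 -0.9 -2.1] q [-7.200e-01  4.040e-01  1.171e+00  2.000e-03  1.560e+00 -2.112e+00]
lip [ 0.5821 -0.2134  0.0698] carton frame [-0.0186 -0.5168  0.0698] nose-down deg 0.1 roll deg -0.38 heading 79.7
t 50.4 [ 0.5473 -0.4042  0.1122] yaw 79.75 w 0.0119 F [ 0.7 -0.9 -2.1] q [-7.200e-01  4.040e-01  1.171e+00  2.000e-03  1.560e+00 -2.112e+00]
now [ 0.5473 -0.4042  0.1122] turn(tool) [ 0.0066  0.0089 -0.0014] shift in target axes mm [-6.2 60.2  3.2] in current axes [-6.1 60.2  3.7]
```

arm_command(series="0.007 0.009 -0.001 -0.006 0.008 0.004 0;0 0 0 0 0.014 0 0;0 0 0 0 0.014 0 0;0 0 0 0 0.008 0 0;0 0 0 0 0.003 0 0;0 0 0 0 0 0 0;0 0 0 0 0 0 0")

```text
time: 51.1
tool_pos: [0.5427, -0.411, 0.063]
ee_rot: [-1.573, 0.002, 1.382]
wrist_force: [0.8, 0.6, -2.5]
width: 0.0123
```

```bash
python3 lip.py; python3 p.py .543 -.4097 .052 1.383; python3 - <<'E'
from h import *
im=robot.snapshot("top"); crop(im,355,155,485,270,5,"pics/t12.png")
E
```

```text
t 51.1 [ 0.5427 -0.411   0.063 ] yaw 79.16 w 0.0123 F [ 0.8  0.6 -2.5] q [-7.310e-01  4.350e-01  1.228e+00 -1.000e-03  1.476e+00 -2.113e+00]
lip [ 0.5792 -0.2206  0.0204] carton frame [-0.0227 -0.5234  0.0204] nose-down deg 0.1 roll deg -0.1 heading 79.2
t 51.1 [ 0.5427 -0.411   0.063 ] yaw 79.16 w 0.0123 F [ 0.8  0.6 -2.5] q [-7.310e-01  4.350e-01  1.228e+00 -1.000e-03  1.476e+00 -2.113e+00]
now [ 0.5427 -0.411   0.063 ] turn(tool) [ 0.0017 -0.0014 -0.002 ] shift in target axes mm [ 1.3 11.  -0.1] in current axes [ 1.4 11.  -0.1]
```

View pics/t12.png

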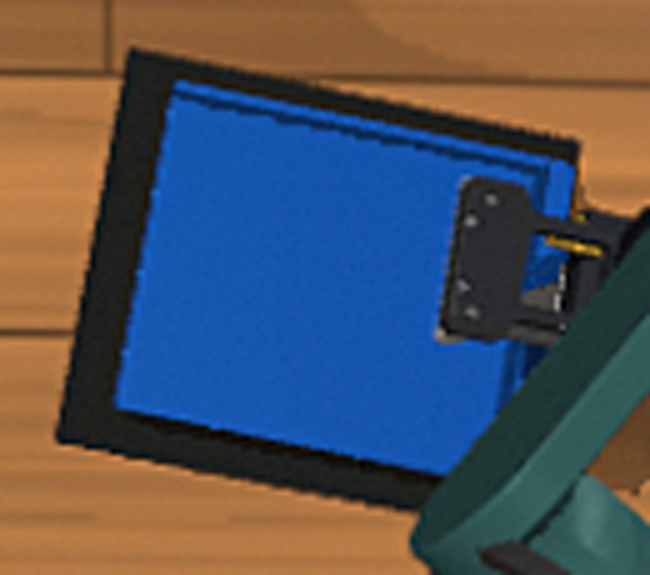

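arm_command(series="0.002 -0.001 -0.002 0.001 0.004 0 0;0 0 0 0 0.004 0 0;0 0 0 0 0.002 0 0;0 0 0 0 0 0 0;0 0 0 0 0 0 0;0 0 0 0 0 0 0")

```text
time: 51.75
tool_pos: [0.5439, -0.4105, 0.0541]
ee_rot: [-1.573, 0.001, 1.383]
wrist_force: [0.6, 0.0, -2.2]
width: 0.0121
```

```bash
python3 lip.py; python3 p.py .543 -.4097 .052 1.383; python3 - <<'E'
from h import *
im=robot.snapshot("top"); crop(im,355,155,485,270,5,"pics/t13.png")
E
```

```text
t 51.75 [ 0.5439 -0.4105  0.0541] yaw 79.24 w 0.0121 F [ 0.6  0.  -2.2] q [-0.73   0.442  1.237  0.     1.46  -2.113]
lip [ 0.5802 -0.22    0.0116] carton frame [-0.0216 -0.523   0.0116] nose-down deg 0.1 roll deg -0.14 heading 79.2
t 51.75 [ 0.5439 -0.4105  0.0541] yaw 79.24 w 0.0121 F [ 0.6  0.  -2.2] q [-0.73   0.442  1.237  0.     1.46  -2.113]
now [ 0.5439 -0.4105  0.0541] turn(tool) [ 0.0025 -0.     -0.0015] shift in target axes mm [0.6 2.1 1. ] in current axes [0.6 2.1 1. ]
```

View pics/t13.png

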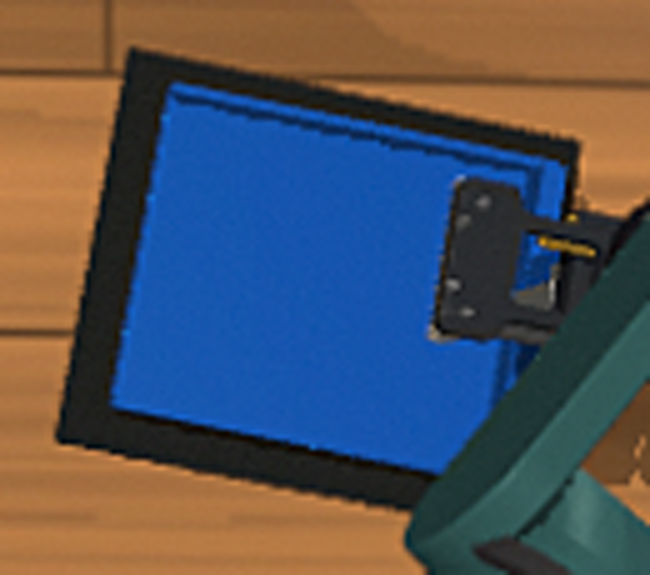

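```bash
python3 - <<'E'
from h import *
for dz in (0,.0025):
  for x,y,z in ((.1,-.0825,.021),(.1,.0825,.009),(.1,.0825,.021)):
    print(dz,x,y,((proj("top",np.r_[b2w(MAT,x,y),z+dz])[0]-[355,155])*5).round(0))
E
```

```text
0 0.1 -0.0825 [166.  85.]
0 0.1 0.0825 [103. 410.]
0 0.1 0.0825 [106. 409.]
0.0025 0.1 -0.0825 [167.  85.]
0.0025 0.1 0.0825 [104. 410.]
0.0025 0.1 0.0825 [107. 408.]
```

The tray is square to the mat, about 2 mm too far back. I'll nudge it forward, set it down and release.

arm_command(series="0.002 0 -0.001 0.002 0.001 0 0;0 0 0 0 0.0015 0 0;0 0 0 0 0 0 0;0 0 0 0 0 0 0")

```text
time: 52.2
tool_pos: [0.5446, -0.4086, 0.052]
ee_rot: [-1.572, 0.001, 1.383]
wrist_force: [-0.3, -0.9, -2.5]
width: 0.0118
```

```bash
python3 lip.py
```

```text
t 52.2 [ 0.5446 -0.4086  0.052 ] yaw 79.24 w 0.0118 F [-0.3 -0.9 -2.5] q [-0.727  0.443  1.239 -0.     1.458 -2.11 ]
lip [ 0.5808 -0.218   0.0096] carton frame [-0.0206 -0.5211  0.0096] nose-down deg 0.1 roll deg -0.07 heading 79.2
```

arm_command(series="0 0 0 0 0.001 0 0;0 0 0 0 0.001 0 0;0 0 0 0 0 0 0;0 0 0 0 0 0 0")

```text
time: 52.6
tool_pos: [0.5447, -0.4086, 0.0518]
ee_rot: [-1.573, 0.001, 1.383]
wrist_force: [-0.0, -0.4, -1.2]
width: 0.012
```

```bash
python3 lip.py
```

```text
t 52.6 [ 0.5447 -0.4086  0.0518] yaw 79.24 w 0.012 F [-0.  -0.4 -1.2] q [-0.727  0.443  1.24   0.     1.456 -2.11 ]
lip [ 0.581  -0.2181  0.0095] carton frame [-0.0204 -0.5213  0.0095] nose-down deg 0.1 roll deg -0.13 heading 79.2
```

arm_command(series="0 0 0 0 0.001 0 0;0 0 0 0 0 0 0;0 0 0 0 0 0 0.03;0 0 0 0 0 0 0.05;0 0 0 0 0 0 0.05;0 0 0 0 0 0 0.05;0 0 0 0 0 0 0.05;0 0 0 0 -0.008 0 0.05;0 0 0 0 -0.02 0 0.05;0 0 0 0 -0.03 0 0.05;0 0 0 0 -0.03 0 0.05;0 0 0 0 -0.03 0 0.05")

```text
time: 53.8
tool_pos: [0.5426, -0.4066, 0.1674]
ee_rot: [-1.564, -0.005, 1.383]
wrist_force: [0.1, -0.2, 0.1]
width: 0.05
```

arm_command(series="0 0 0 0 -0.02 0 0.05;0 0 0 -0.02 0 0.02 0.05;0 0 0 -0.02 0 0.04 0.05;0 0 0 -0.02 0 0.04 0.05;0 0 0 -0.02 0 0.04 0.05;0 0 0 -0.02 0 0.04 0.05;0 0 0 -0.01 0 0.02 0.05;0 0 0 0 0 0 0.05")

```text
time: 54.6
tool_pos: [0.3227, -0.4826, 0.2025]
ee_rot: [-1.583, 0.011, 1.387]
wrist_force: [0.2, 0.0, -0.4]
width: 0.0504
```

```bash
python3 lip.py; python3 - <<'E'
from h import *
im=robot.snapshot("top"); cv2.imwrite("pics/top14.png",im); crop(im,355,155,485,270,5,"pics/t14.png")
im=robot.snapshot("side"); cv2.imwrite("pics/s14.png",im)
E
```

```text
t 54.6 [ 0.3227 -0.4826  0.2025] yaw 79.46 w 0.0504 F [ 0.2  0.  -0.4] q [-1.081  0.143  1.315  0.003  1.667 -2.468]
lip [ 0.3586 -0.2924  0.1582] carton frame [-0.2523 -0.5568  0.1582] nose-down deg 0.6 roll deg -0.71 heading 79.5
```

View pics/top14.png

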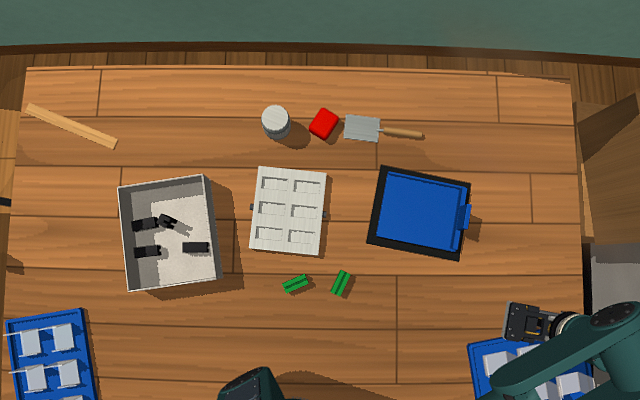

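View pics/s14.png

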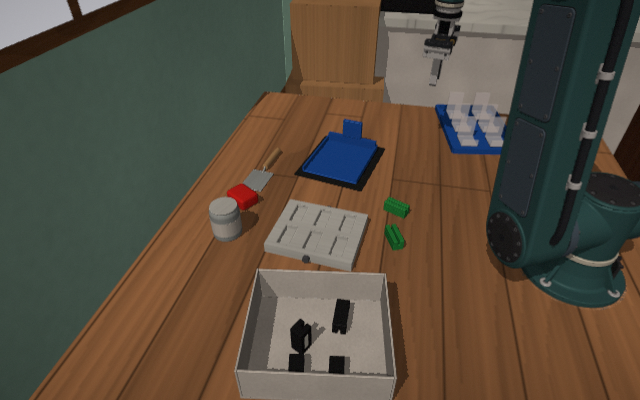

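View pics/t14.png

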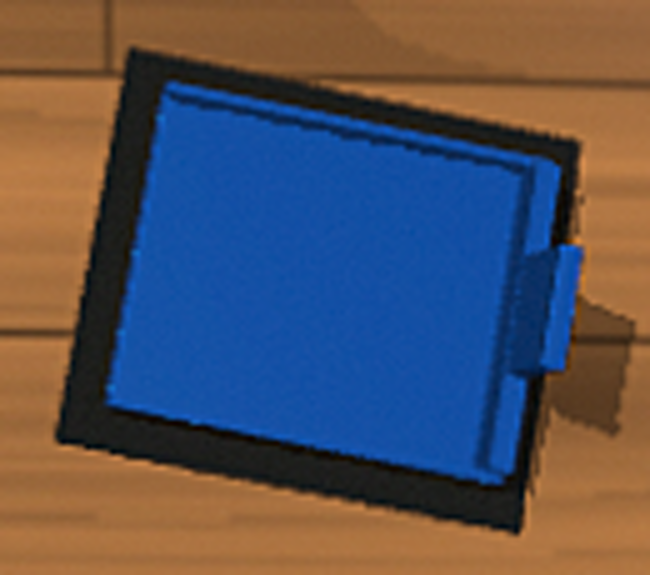

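```bash
python3 - <<'E'
from h import *
px=lambda l:[[355+a/5,155+b/5] for a,b in l]
X2=[[.1,-.0825,.021],[.1,.0825,.021],[-.1,-.0825,.034],[-.1,.0825,.034]]
X=[[-.088,-.03,.089],[-.1,-.03,.089],[-.1,.03,.089],[-.088,.03,.089]]
v,e=rect("top",px([(162,82),(105,405),(560,160),(502,485),(556,244),(582,247),(565,373),(540,370)]),X2+X,x0=(.55,-.3,1.4))
d=v-MAT; c,s=np.cos(MAT[2]),np.sin(MAT[2]); print(v,e,"in mat frame mm",(c*d[0]+s*d[1])*1e3,(-s*d[0]+c*d[1])*1e3,"deg",np.degrees(d[2]))
for i in range(4): pass
im=robot.snapshot("top"); crop(im,105,160,245,300,4,"pics/c15.png"); st()
E
```

```text
[ 0.56193398 -0.31687748  1.38125356] 0.8589184709675237 in mat frame mm 0.7623792495467561 -1.212979177374913 deg -0.10006387404073978
t 54.75 [ 0.3261 -0.4815  0.202 ] yaw 79.72 w 0.0499 F [ 0.4  0.2 -0.7] q [-1.076  0.146  1.313  0.005  1.667 -2.467]
```

View pics/c15.png

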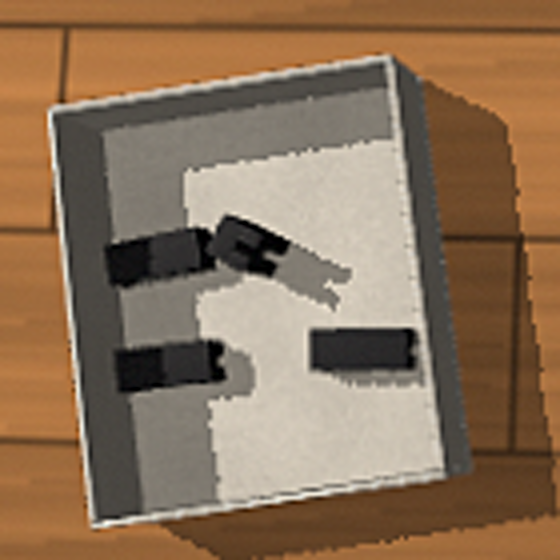

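The tray sits within about 1.5 mm and 0.1° of square on the mat, and all four holders rest in the upright carton. I'll let things settle for a few rows, then hand in.

arm_command(series="0 0 0 0 0 0 0.05;0 0 0 0 0 0 0.05;0 0 0 0 0 0 0.05;0 0 0 0 0 0 0.05;0 0 0 0 0 0 0.05")

```text
time: 55.25
tool_pos: [0.3309, -0.4795, 0.2013]
ee_rot: [-1.585, 0.008, 1.399]
wrist_force: [0.7, -0.4, 0.6]
width: 0.0501
```

```bash
python3 - <<'E'
from h import *
a=cv2.imread("pics/top14.png"); im=robot.snapshot("top"); d=cv2.absdiff(a,im).max(2)
print("changed px carton",(d[160:300,105:245]>40).sum(),"tray",(d[155:270,355:485]>40).sum(),"bystanders",(d[95:150,250:430]>40).sum()); st()
print(robot.close_job())
E
```

```text
changed px carton 0 tray 0 bystanders 0
t 55.3 [ 0.3309 -0.4795  0.2013] yaw 80.14 w 0.0504 F [ 0.2  0.1 -1.3] q [-1.068  0.149  1.311  0.006  1.667 -2.466]
the job is handed in; nothing more can be done
None
```

The job is done and handed in at about 55 s. I moved the four holders that were present (b, d, f, e) from the jig to the tray, carried the tray level to the carton and tipped it to about 48° nose-down. They had all slid off by the end of the tip; no picture was taken while they slid. I then set the empty tray back on its mat and moved the arm clear.

- **Holders:** the last pictures show all four in the carton, which stands upright. One of them came to rest on its end. The jig is empty.
- **Tray:** it lies within about 1.5 mm and 0.1° of square on the mat.
- **Bystanders:** the ink can, spatula and red pad look untouched. The last two top views, taken before hand-in, showed no change around them, the carton or the tray.
- **Carton:** it slid a little, roughly 1 cm judged by eye, when the holders landed.
- **Measurement spread:** the top and wrist cameras disagreed by about 2–3 mm on the jig and tray, which did no harm.

No check failed.

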